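# Coin the rims of two holes on a cross-slide ball punch

## Task

Using the black grip post, slide the carriage until the spring-loaded ball of the punch has dropped into the white-ringed hole of the steel blank, then push the red cap fully down to coin the rim. Then do the same at the yellow-ringed hole, and leave the ball resting in that hole with the cap released. Never press the cap down while the ball stands on the flat of the blank, and leave the loose parts on the table alone.

Things in the scene. Friction and masses are not known exactly. Their poses are not given: they have to be found in the camera images.
- carriage_mid (a point): centre of the carriage, an aluminium tray 124 x 100 mm that slides level along its own x and y and carries a dark steel blank 108 x 84 x 6 mm. The point is level with the blank's top face, 43.5 mm above the table. Its x and y axes are the two slide directions, z is up; the blank's two holes lie about 25 mm to its +y (white ring) and -y side (yellow ring)
- white_nominal (a point): where the drawing puts the white-ringed 14 mm through hole, on the blank's top face: (x -5, y +25) mm from the carriage centre. The blank was clamped by eye: its true holes are both shifted from the drawing by one same, unreported amount of up to 16 mm either way along the carriage's x, and are true along y. The visible ring, 21 mm across, is round the true hole
- yellow_nominal (a point): the same for the yellow-ringed 14 mm hole: (x +5, y -25) mm from the carriage centre by the drawing, truly shifted along the carriage's x by the same amount as the white one
- station_mid (a point): centre of the barrel's top, 98 mm above the table, 30 mm across, in which the punch slides; axes as the carriage's. It is held by a 30 mm wide arm (top 95 mm above the table) that comes along y from a column 112 mm to the -y side. Below is the fixed grey base, 140 mm in x, from 129 mm to the -y side to 106 mm to the +y side. The whole stays put
- grip_post (a point): half-way up the part of the black grip post that is to be grasped: a smooth upright cylinder of 22 mm diameter that stands on a tab of the carriage, (x 0, y +85) mm from its centre, from 37.5 mm to 83.5 mm above the table (this point is 64.5 mm above the table). Moving it moves the carriage. Axes as the carriage's
- cross_slide (a joint): position of the carriage along its y slide, m, -0.035 to 0.035; at 0 the carriage centre is under the ball in y. The slide takes about 1 N to move and stays where it is left
- carriage (a joint): position of the carriage along its x slide, m, -0.036 to 0.036; at 0 the carriage centre is under the ball in x. The slide takes about 1 N to move and stays where it is left
- ball_tip (a point): lowest point of the punch's steel ball (16 mm diameter), which a light spring of about 3.4 N keeps pressed down on the blank. It stays in one place over the table and only moves up and down. The ball drops 4 mm into a hole when the hole comes under it and then holds the carriage like a detent: pushing it on sideways out of a hole takes about 8 to 12 N
- ball_punch (a joint): how far the ball has gone down from the level of the blank's top face, m: about 0 on the flat, about 0.004 when it sits in a hole
- cap_top (a point): centre of the top of the punch's red cap, a mushroom head of 32 mm diameter straight above the ball; 126.5 mm above the table while the ball stands on the flat, 4 mm less when it sits in a hole
- punch_cap (a joint): how far the cap is pressed down towards the ball, m: 0 released, 0.008 fully down. A spring returns it; it starts to move at about 4 N and takes about 11 N fully down, where it meets a hard stop
- gas_nozzle: loose copper gas nozzle, 25 x 68 x 25 mm, lying on the table; to be left alone
- nut_1: loose bright hexagon nut, 27 x 31 x 15 mm, on the table; to be left alone
- offcut_bar_o: loose dark square bar, 16 x 95 x 16 mm, lying on the table; to be left alone

How it is judged:
By the outcome, as a careful person would: the job done as asked, in the order asked, and still so for the second after the job is handed in, with the robot touching nothing.
It also fails if it takes over 69 s, if anything falls off the work surface, if the arm or the gripper's body presses on something with over 40 N, if the wrist force passes 120 N, or if a joint passes its speed limit or range.

## Robot

A 7-joint arm with a two-finger parallel gripper is mounted at the origin on a cart in front of the work surface, level with it; the furniture and walls round the work are solid. World frame = base frame: x ahead of the robot, y to its left, z up, the work surface at z = 0. Lengths are in mm, angles in rad, forces in N, time in s.
With the tool pointing down it reaches from about 350 to 900 mm from the base axis. Payload 7.2 kg.
Tool frame: the origin (TCP) lies midway between the tips of the shut fingers; the grasp point (between the pads) lies 19 mm behind it (arm.pinch_z is the distance from the TCP to the grasp point, in mm); z points along the fingers, x is the direction in which the jaws open and shut, and the axes are right-handed (so a half turn about z gives the same grasp; the last joint's range is limited). The gripper opens to 88 mm and grips with 3 to 60 N. Pads are 20 mm wide; open, the fingers measure 115 mm over their backs; the gripper's body (75 mm by 178 mm) begins 61 mm behind the grasp point.
Start: joints at [1.266, 0.411, -0.013, 1.596, 0.006, 1.134, -0.082], TCP at [146.608, -607.565, 222.653] pointing down, gripper open.
Joint ranges: [-2.95, 2.95], [-0.29, 1.99], [-1.47, 1.44], [0.14, 2.54], [-1.03, 4.17], [0.13, 1.85], [-2.86, 2.86]. Speed limits (rad/s): [2.39, 2.39, 3.01, 3.01, 3.14, 3.14, 3.14].

## Interface

Orientations are given as a unit quaternion [w, x, y, z].
In Python, from rig import arm gives the robot as it stands.
- The arm moves only by the tool drive_tool, never from a script. Its argument "moves" is a list of rows, each a list of 3 entries, a list of its own where there are three numbers: the turn, a rotation vector about the world's x, y, z in rad, then the shift along the world's x, y, z in cm, then the finger opening in cm, from 0 to 8.78. A call has 1 to 5 rows; each row shifts and turns the commanded pose from where the row before left it; what a row does not reach is not made up. A row lasts 1/10 s, in which the tool goes at most 50 mm and 8.59 degrees, less where a joint would pass 70% of its speed; a pose out of reach is approached as far as the arm can. A call with a gripper value outside its range is refused whole. The fingers move at their own pace and stop on an object; "squeeze" is the grip in N (left out, the last holds). Time passes only in rows, so rows that do not move let the fingers close. It gives the time, the measured TCP pose, the force and the opening at its end, in the units of the state.
- arm.state(): the state, without advancing time (a new reading comes with each control period).
- arm.capture(name): name is "side" or "top" or "wrist"; returns (picture, depth): 400x640x3 uint8, blue, green, red; 400x640 float32, mm along the optical axis (not along the pixel's ray), 0 where there is no reading.
- arm.calibration(name): a dict with "K" (3x3 intrinsics, pixels), "distortion" ([k1, k2, p1, p2, k3] as OpenCV has them; the pictures are not rectified), "xyz" and "orientation" of the camera in the world. Camera axes: x right, y up, looking along -z (the intrinsics and any distortion apply to the point x, -y, -z); pixel columns grow to the right and rows downward; lengths in mm; the calibration is good to about 2 mm. A picture is of the moment at which its call begins: read the wrist's pose just before it. calibration takes no time and is no camera call; for the wrist camera it gives the pose at the moment of the call.
- arm.sign_off(): hands the job in, once; it reports no verdict.
The state is a dict: "time": time; "qpos": joint angles; "joint_velocities": joint speeds; "effort": joint torques, N m; "ee_pos": TCP position; "eef_rot": TCP orientation; "contact_force": force on the tool from outside, world axes, zero at the start; "torque": the same for the moment, N m; "finger_gap": opening from 0.0 (shut) to 1.0 (fully open).
Only numpy, scipy, OpenCV 4.12 (cv2) and the standard library are available. Lean on these libraries where they do the work, as an engineer would, in place of code of your own. Each camera call takes 0.05 s, during which the arm holds its last target.

## Working session

There is one attempt and no reset: what is moved stays moved. The work goes in short steps, Python scripts to look and compute and a tool call to move; the robot and the scene stay as the last step left them, time stands still between calls to the robot, and variables do not carry over. Pictures are saved under pics/ and viewed, and the job is handed in when it is done.

Besides the shell and the picture viewer there is one more tool, called after ">>>" as name([rows], argument=value, ...), one row to a line, values as JSON. drive_tool: Moves the arm, as the interface text tells. Its arguments: {"type":"object","properties":{"moves":{"type":"array"},"squeeze":{"type":"number"}},"required":["moves"]}

```bash
ls; mkdir -p pics; python3 - <<'E'
from rig import arm
import cv2,numpy as np
print(arm.state(), arm.pinch_z)
for n in ["side","top","wrist"]:
    c=arm.calibration(n); print(n,c)
    p,d=arm.capture(n); cv2.imwrite(f"pics/{n}0.png",p); np.save(f"pics/{n}0.npy",d)
E
```

```text
pics
{'time': 0.0, 'qpos': array([ 1.26580514,  0.41193078, -0.01268302,  1.59702514,  0.00557411,
        1.13428292, -0.08219459]), 'joint_velocities': array([ 0.00022247, -0.00111677,  0.00176227,  0.0001542 ,  0.00081123,
       -0.00093965,  0.00061269]), 'effort': array([-9.91806496e-05, -5.87947690e+01,  6.41543213e-01, -2.91077292e+01,
       -5.38889773e-02,  1.81735831e-02,  1.43377092e-04]), 'ee_pos': array([ 146.45017122, -607.09022215,  221.79771765]), 'eef_rot': array([-4.57194490e-04,  7.85676901e-01, -6.18636532e-01, -6.63127667e-04]), 'contact_force': array([ 0.24475625, -0.45080129,  0.06284288]), 'torque': array([-0.01593097,  0.06433046,  0.01932461]), 'finger_gap': 1.0039581646648528} 18.700000000000003
side {'K': array([[364.88397382,   0.        , 321.04690133],
       [  0.        , 364.88397382, 200.22574972],
       [  0.        ,   0.        ,   1.        ]]), 'distortion': array([-0.01887127,  0.        ,  0.        ,  0.        ,  0.        ]), 'xyz': array([260.09758147, 588.17813529, 607.04201167]), 'orientation': array([-0.17744717, -0.09376543,  0.45220016,  0.8690429 ])}
top {'K': array([[376.50916925,   0.        , 322.17590214],
       [  0.        , 376.50916925, 198.98088461],
       [  0.        ,   0.        ,   1.        ]]), 'distortion': array([-0.03676923,  0.        ,  0.        ,  0.        ,  0.        ]), 'xyz': array([ 351.16222451,  -46.71851659, 1012.8031024 ]), 'orientation': array([ 0.71101787,  0.06379135, -0.07002295, -0.69676469])}
wrist {'K': array([[330.26751706,   0.        , 323.19211266],
       [  0.        , 330.26751706, 200.90548461],
       [  0.        ,   0.        ,   1.        ]]), 'distortion': array([0.02081797, 0.        , 0.        , 0.        , 0.        ]), 'xyz': array([ 215.09683456, -590.35408974,  384.01213683]), 'orientation': array([ 0.7788832 , -0.10331563,  0.08261497, -0.61305923])}
```

View pics/side0.png

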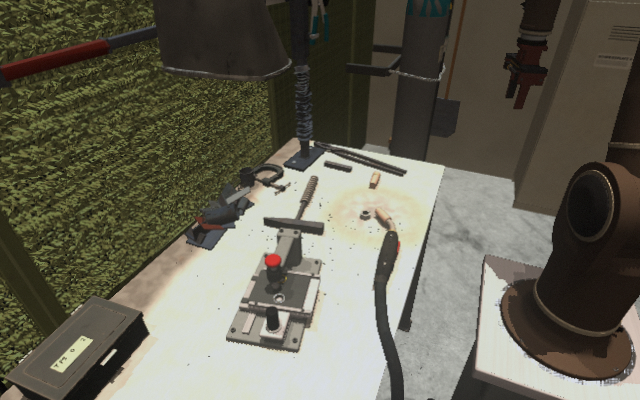

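View pics/top0.png

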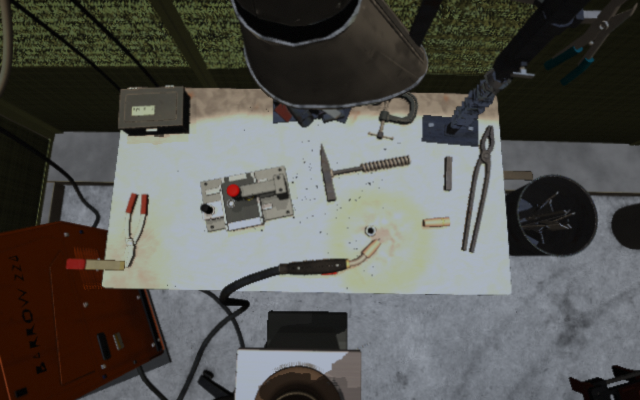

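View pics/wrist0.png

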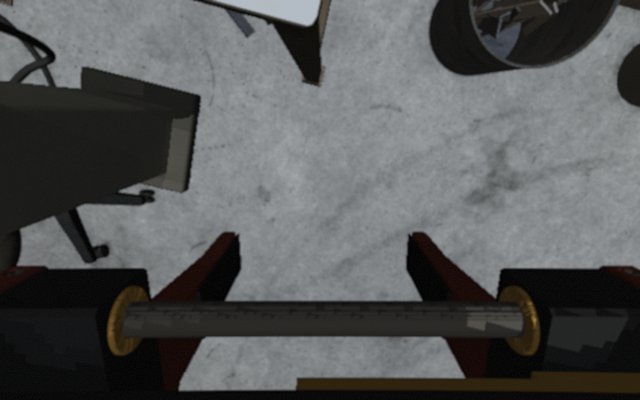

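```bash
cat > h.py <<'E'
from rig import arm
import cv2,numpy as np
from scipy.spatial.transform import Rotation as R
def ray(c,uv):
    uv=np.array(uv,float).reshape(-1,1,2)
    n=cv2.undistortPoints(uv,c["K"],np.array(c["distortion"]))[:,0]
    q=c["orientation"]; r=R.from_quat([q[1],q[2],q[3],q[0]])
    return np.array(c["xyz"]), r.apply(np.c_[n[:,0],-n[:,1],-np.ones(len(n))])
def onz(c,uv,z):
    o,d=ray(c,uv); return o+d*((z-o[2])/d[:,2])[:,None]
E
python3 - <<'E'
import cv2
p=cv2.imread("pics/side0.png"); cv2.imwrite("pics/side0z.png",cv2.resize(p[220:360,215:335],None,fx=5,fy=5,interpolation=cv2.INTER_CUBIC)[:600])
p=cv2.imread("pics/top0.png"); cv2.imwrite("pics/top0z.png",cv2.resize(p[155:240,190:303],None,fx=7,fy=7,interpolation=cv2.INTER_CUBIC))
E
```

```text
(no output)
```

View pics/side0z.png

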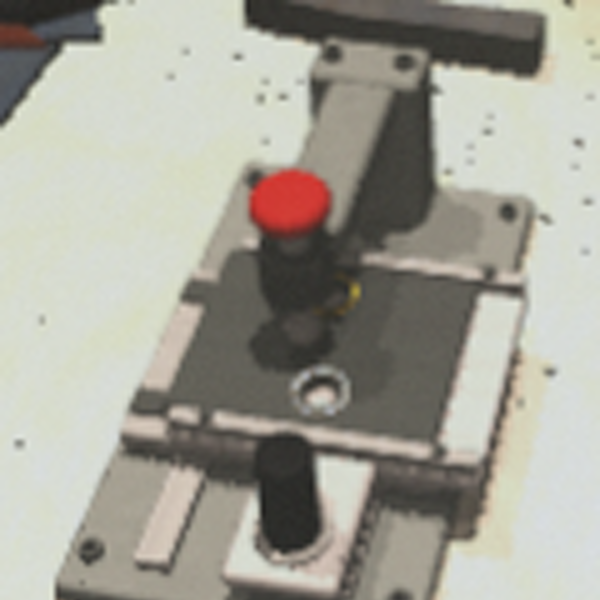

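View pics/top0z.png

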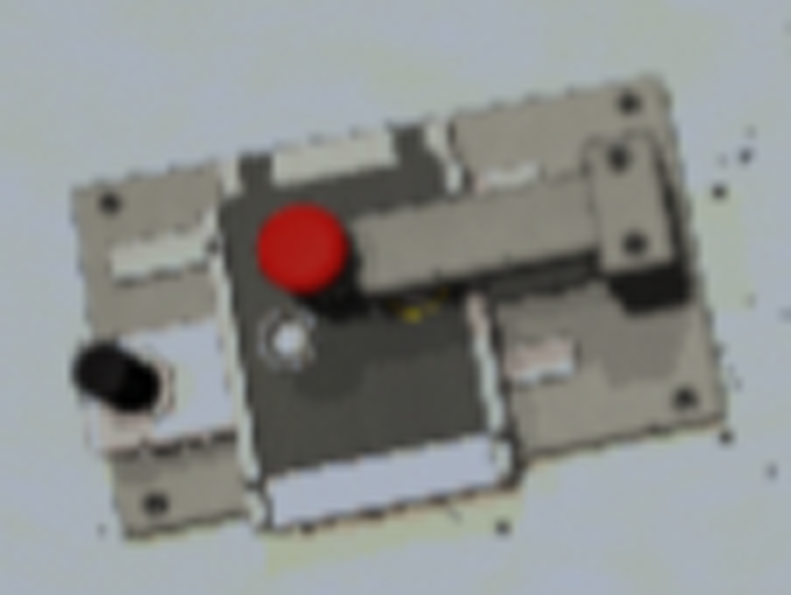

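```bash
python3 - <<'E'
from h import *
cT=arm.calibration("top"); cS=arm.calibration("side")
T=cv2.imread("pics/top0.png"); S=cv2.imread("pics/side0.png")
dT=np.load("pics/top0.npy")
def red(p,x0,x1,y0,y1):
    q=p[y0:y1,x0:x1].astype(int); m=((q[...,2]>120)&(q[...,1]<60)).astype(np.uint8)
    n,l,s,c=cv2.connectedComponentsWithStats(m); i=1+np.argmax(s[1:,4]); print(s[i]); return c[i]+[x0,y0]
a=red(T,215,260,170,210); b=red(S,255,300,245,275)
print("cap px",a,b)
print("cap top",onz(cT,a,125)[0],"side",onz(cS,b,125)[0])
# two-ray
def tri(a,b):
    o1,d1=ray(cT,a);o2,d2=ray(cS,b);d1=d1[0];d2=d2[0]
    s=np.linalg.lstsq(np.c_[d1,-d2],o2-o1,rcond=None)[0];p=o1+s[0]*d1;q=o2+s[1]*d2
    return (p+q)/2,np.linalg.norm(p-q)
print(tri(a,b))
Z=lambda u,v:(190+(u+.5)/7-.5,155+(v+.5)/7-.5)
Y=lambda u,v:(215+(u+.5)/5-.5,220+(v+.5)/5-.5)
print("ring top",onz(cT,Z(287,339),43.5),"side",onz(cS,Y(321,391),43.5), tri(Z(287,339),Y(321,391)))
print("post top",onz(cT,Z(98,369),83.5),"side",onz(cS,Y(285,447),83.5),tri(Z(98,369),Y(285,447)))
P=[onz(cT,Z(*k),15)[0] for k in [(75,185),(125,540),(725,415),(655,75)]]
for i in range(4):
    e=P[(i+1)%4]-P[i]; print("base",P[i],np.hypot(e[0],e[1]),np.degrees(np.arctan2(e[1],e[0])))
print("hood",1012-dT[40:100:20,250:420:40])
E
```

```text
[ 12  14  12  12 116]
[ 10  10  16  11 120]
cap px [232.47413793 189.72413793] [272.275      259.95833333]
cap top [539.66432441 163.77367298 125.        ] side [539.3833398 170.0416038 125.       ]
(array([541.59994403, 165.34382399, 119.65359124]), np.float64(1.6482893725816103))
ring top [[521.38830511 185.80012633  43.5       ]] side [[523.30761899 185.99110628  43.5       ]] (array([522.2389877 , 186.05464484,  43.74250816]), np.float64(1.8398982778939545))
post top [[502.02497095 243.24168819  83.5       ]] side [[504.32566774 241.49556392  83.5       ]] (array([502.45228336, 242.85001408,  85.70495114]), np.float64(1.6265223646218203))
base [585.46332916 279.32881079  15.        ] 141.02433049734574 -167.68536884744057
base [447.68380736 249.25115858  15.        ] 232.1032180188944 -76.8563420815536
base [500.46254408  23.22835273  15.        ] 137.8199793774301 13.423851439652985
base [634.51718797  55.22365187  15.        ] 229.41099214017544 102.34661542754093
hood [[ 479.43213  523.6449   509.33704  459.79333  383.00983]
 [ 407.80554  479.8963   470.404    430.9947   369.88574]
 [-302.89526  437.60724  428.1408   393.30566  344.589  ]]
```

```bash
python3 - <<'E'
from h import *
for n in ["top","side"]:
    c=arm.calibration(n); d=np.load(f"pics/{n}0.npy")
    v,u=np.mgrid[0:400:2,0:640:2]; u=u.ravel();v=v.ravel(); z=d[v,u]
    k=z>0;u,v,z=u[k],v[k],z[k]
    o,r=ray(c,np.c_[u,v]); P=o+r*z[:,None]
    k=(P[:,2]>150)&(P[:,0]>250)&(P[:,0]<800)&(abs(P[:,1])<450)
    Q=P[k]; print(n,len(Q))
    for zl in range(150,800,50):
        m=(Q[:,2]>=zl)&(Q[:,2]<zl+50)
        if m.sum()>3: print(zl,m.sum(),np.percentile(Q[m],[1,99],axis=0).round().tolist())
    k=(abs(P[:,0]-530)<60)&(abs(P[:,1]-200)<60)&(P[:,2]>70); 
    Q=P[k]; m=Q[:,2]>105; print("cap region",Q[m].mean(0),Q[m].max(0),Q[m].min(0),m.sum())
E
```

```text
top 5694
150 68 [[723.0, -429.0, 151.0], [769.0, -390.0, 199.0]]
200 82 [[725.0, -431.0, 207.0], [771.0, -384.0, 249.0]]
250 67 [[727.0, -428.0, 251.0], [770.0, -388.0, 299.0]]
300 91 [[726.0, -433.0, 301.0], [769.0, -385.0, 350.0]]
350 322 [[632.0, -413.0, 352.0], [768.0, -68.0, 400.0]]
400 1085 [[629.0, -417.0, 400.0], [764.0, 80.0, 450.0]]
450 1264 [[636.0, -422.0, 451.0], [786.0, 71.0, 500.0]]
500 1365 [[642.0, -441.0, 500.0], [759.0, 68.0, 550.0]]
550 831 [[645.0, -415.0, 550.0], [731.0, 72.0, 600.0]]
600 519 [[647.0, -71.0, 601.0], [676.0, 52.0, 645.0]]
cap region [538.2838114  162.92094351 124.2620717 ] [549.93185032 175.21970421 128.96837422] [525.9870371  150.61313856 116.49314394] 28
side 2887
150 60 [[723.0, -429.0, 151.0], [771.0, -387.0, 200.0]]
200 59 [[727.0, -424.0, 201.0], [767.0, -385.0, 249.0]]
250 53 [[730.0, -418.0, 253.0], [769.0, -388.0, 298.0]]
300 56 [[728.0, -420.0, 302.0], [767.0, -385.0, 349.0]]
350 119 [[630.0, -413.0, 351.0], [771.0, -21.0, 400.0]]
400 782 [[629.0, -414.0, 401.0], [788.0, 91.0, 450.0]]
450 1026 [[636.0, -402.0, 451.0], [796.0, 87.0, 499.0]]
500 732 [[642.0, -64.0, 500.0], [790.0, 83.0, 539.0]]
cap region [538.0064412  169.93758483 123.18000557] [553.58353138 181.61063201 127.50539463] [525.31959052 153.58888304 107.35730548] 47
```

>>> drive_tool([
  [[0,0,0.07],[2.5,3.6,0],8.7],
  [[0,0,0.07],[2.5,3.6,0],8.7],
  [[0,0,0.07],[2.5,3.6,0],8.7],
  [[0,0,0.07],[2.5,3.6,0],8.7],
  [[0,0,0.07],[2.5,3.6,0],8.7],
])

```text
time: 0.65
ee_pos: [272.2, -425.9, 222.5]
eef_rot: [0.0, 0.882, -0.471, -0.0]
contact_force: [1.1, -0.3, -0.6]
finger_gap: 0.986
```

>>> drive_tool([
  [[0,0,0.07],[2.5,3.6,0],8.7],
  [[0,0,0.07],[2.5,3.6,0],8.7],
  [[0,0,0.07],[2.5,3.6,0],8.7],
  [[0,0,0.07],[2.5,3.6,0],8.7],
  [[0,0,0.07],[2.5,3.6,0],8.7],
])

```text
time: 1.15
ee_pos: [397.2, -246.0, 222.7]
eef_rot: [0.0, 0.951, -0.31, 0.0]
contact_force: [0.5, 0.1, 1.3]
finger_gap: 0.995
```

>>> drive_tool([
  [[0,0,0.07],[0.9,4.0,0],8.7],
  [[0,0,0.07],[0.9,4.0,0],8.7],
  [[0,0,0.07],[0.9,4.0,0],8.7],
  [[0,0,0.07],[0.9,4.0,0],8.7],
  [[0,0,0.07],[0.9,4.0,0],8.7],
])

```text
time: 1.65
ee_pos: [441.5, -46.0, 222.7]
eef_rot: [0.0, 0.99, -0.14, 0.0]
contact_force: [0.2, 0.3, -0.3]
finger_gap: 0.985
```

>>> drive_tool([
  [[0,0,0.07],[0.9,4.0,0],8.7],
  [[0,0,0.07],[0.9,4.0,0],8.7],
  [[0,0,0.07],[0.9,4.0,0],8.7],
  [[0,0,0.07],[0.9,4.0,0],8.7],
  [[0,0,0.07],[0.9,4.0,0],8.7],
])

```text
time: 2.15
ee_pos: [486.7, 153.9, 222.6]
eef_rot: [0.0, 0.999, 0.034, 0.0]
contact_force: [0.5, 0.0, 0.8]
finger_gap: 0.991
```

>>> drive_tool([
  [[0,0,0.077],[0.6,3.0,0],8.7],
  [[0,0,0.077],[0.5,3.0,0],8.7],
  [[0,0,0],[0.5,2.9,0],8.7],
  [[0,0,0],[0,0,0],8.7],
])

```text
time: 2.55
ee_pos: [501.9, 245.7, 222.5]
eef_rot: [-0.001, 0.994, 0.112, -0.0]
contact_force: [0.4, -0.4, -1.0]
finger_gap: 0.988
```

```bash
python3 - <<'E'
from h import *
import pickle
out={}
for n in ["wrist","top","side"]:
    c=arm.calibration(n); p,d=arm.capture(n); cv2.imwrite(f"pics/{n}1.png",p); np.save(f"pics/{n}1.npy",d); out[n]=c
pickle.dump(out,open("c1.pkl","wb")); print(arm.state()["ee_pos"],out["wrist"])
E
```

```text
[502.40899414 240.55134523 222.19379044] {'K': array([[330.26751706,   0.        , 323.19211266],
       [  0.        , 330.26751706, 200.90548461],
       [  0.        ,   0.        ,   1.        ]]), 'distortion': array([0.02081797, 0.        , 0.        , 0.        , 0.        ]), 'xyz': array([484.99439662, 315.23252001, 384.77851733]), 'orientation': array([ 0.98517695, -0.12975951, -0.01464271,  0.11124046])}
```

View pics/wrist1.png

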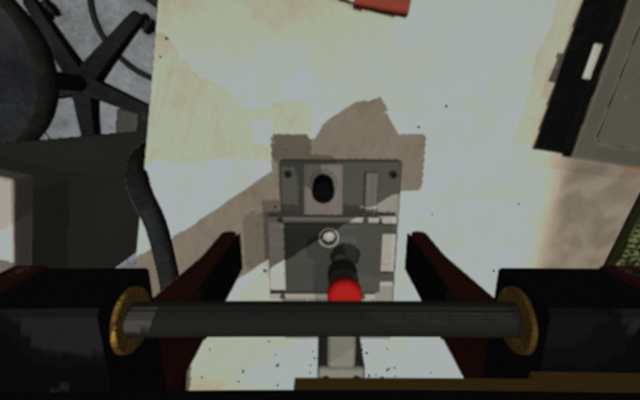

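```bash
python3 - <<'E'
import cv2
p=cv2.imread("pics/wrist1.png"); cv2.imwrite("pics/wrist1z.png",cv2.convertScaleAbs(cv2.resize(p[150:310,260:420],None,fx=3.75,fy=3.75,interpolation=cv2.INTER_CUBIC),alpha=1.6))
E
```

```text
(no output)
```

View pics/wrist1z.png

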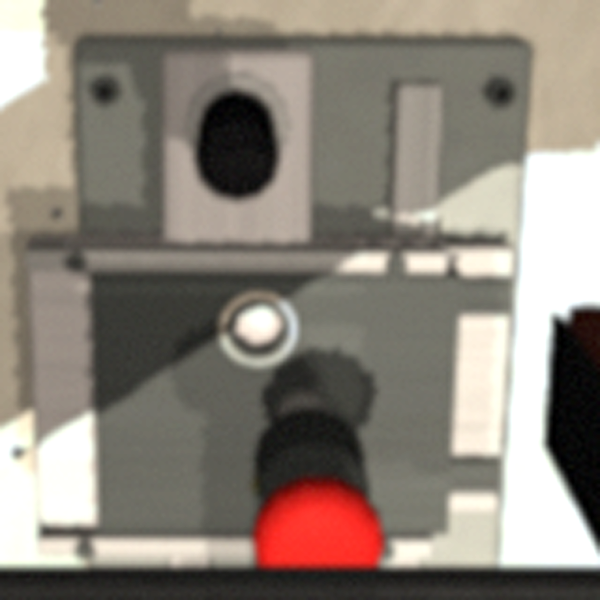

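```bash
python3 - <<'E'
from h import *
import pickle
C=pickle.load(open("c1.pkl","rb"))["wrist"]
Z=lambda u,v:(260+(u+.5)/3.75-.5,150+(v+.5)/3.75-.5)
a=np.radians(12.8); A=np.array([[np.cos(a),np.sin(a)],[-np.sin(a),np.cos(a)]])
ring=onz(C,Z(259,329),43.5)[0]; post=onz(C,Z(237,158),83.5)[0]; cap=onz(C,Z(319,542),126.5)[0]
pts=onz(C,[Z(80,40),Z(527,40)],15)
print(ring,post,cap,pts,np.degrees(np.arctan2(*(pts[1]-pts[0])[[1,0]])))
print("ring-cap",A@(ring-cap)[:2],"post-cap",A@(post-cap)[:2],"post-ring",A@(post-ring)[:2])
for c in ([540,165],[539,164]): print(A@(np.array([522.2,186])-c),A@(np.array([502.5,242.8])-c))
E
```

```text
[520.58351352 186.84368298  43.5       ] [500.69260312 245.07190436  83.5       ] [537.58313211 169.63891604 126.5       ] [[450.41670445 253.99876462  15.        ]
 [580.67378149 283.75760788  15.        ]] 12.869064212260156
ring-cap [-12.76547682  20.54345734] post-cap [-19.26171028  81.73147113] post-ring [-6.49623347 61.18801379]
[-12.70514006  24.4216997 ] [-19.33162767  84.17468843]
[-11.5084422   25.17530055] [-18.13492982  84.92828928]
```

>>> drive_tool([
  [[0,0,0],[0,0,-4.5],8.7],
  [[0,0,0],[0,0,-4.5],8.7],
  [[0,0,0],[0,0,0],8.7],
])

```text
time: 3.0
ee_pos: [500.0, 237.3, 127.9]
eef_rot: [0.002, 0.994, 0.109, -0.004]
contact_force: [-0.4, -0.9, 0.8]
finger_gap: 0.99
```

```bash
python3 - <<'E'
from h import *
print(arm.state()["ee_pos"])
for n in ["wrist"]:
    c=arm.calibration(n); p,d=arm.capture(n); cv2.imwrite(f"pics/{n}2.png",p)
print(c['xyz'],arm.state()["ee_pos"],arm.state()["contact_force"])
E
```

```text
[499.96825065 237.32958919 127.91260385]
[484.71322059 308.21814159 289.79122252] [501.35792892 239.0177501  131.03263702] [0.34348963 0.89613449 0.68843361]
```

View pics/wrist2.png

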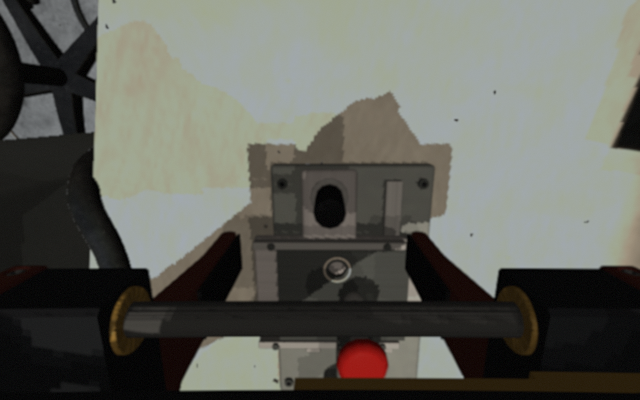

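>>> drive_tool([
  [[0,0,0],[0,0.1,-2.5],8.7],
  [[0,0,0],[0,0.1,-2.5],8.7],
  [[0,0,0],[0,0,-2.0],8.7],
  [[0,0,0],[0,0,-1.4],8.7],
  [[0,0,0],[0,0,0],8.7],
])

```text
time: 3.55
ee_pos: [503.0, 242.9, 48.9]
eef_rot: [0.0, 0.994, 0.109, -0.0]
contact_force: [-0.4, -0.6, 0.1]
finger_gap: 0.993
```

>>> drive_tool([
  [[0,0,0],[0,0,0],5],
  [[0,0,0],[0,0,0],3.5],
  [[0,0,0],[0,0,0],2.5],
  [[0,0,0],[0,0,0],1.8],
  [[0,0,0],[0,0,0],1.8],
], squeeze=15)

```text
time: 4.05
ee_pos: [502.8, 243.5, 49.0]
eef_rot: [-0.0, 0.994, 0.11, 0.0]
contact_force: [-0.0, 0.1, -1.1]
finger_gap: 0.58
```

>>> drive_tool([
  [[0,0,0],[0,0,0],1.8],
  [[0,0,0],[0,0,0],1.8],
  [[0,0,0],[0,0,0],1.8],
])

```text
time: 4.35
ee_pos: [502.6, 243.5, 48.6]
eef_rot: [-0.0, 0.994, 0.11, -0.0]
contact_force: [-0.6, -0.1, 0.1]
finger_gap: 0.306
```

```bash
python3 - <<'E'
from h import *
for n in ["side","wrist"]:
    p,d=arm.capture(n); cv2.imwrite(f"pics/{n}3.png",p if n=="wrist" else cv2.resize(p[190:350,195:355],None,fx=3.7,fy=3.7,interpolation=cv2.INTER_CUBIC))
s=arm.state();print(s["ee_pos"],s["contact_force"],s["finger_gap"])
E
```

```text
[502.56883514 243.45018512  48.61057199] [ 0.9144101   0.3004568  -0.39570227] 0.2515399289157642
```

View pics/side3.png

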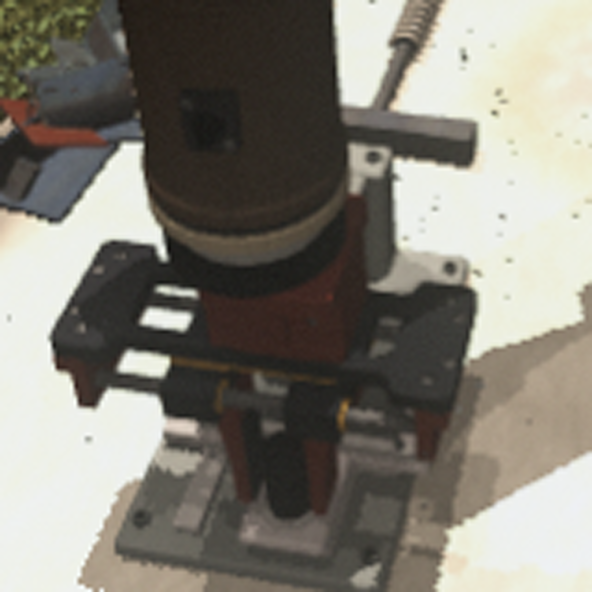

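View pics/wrist3.png

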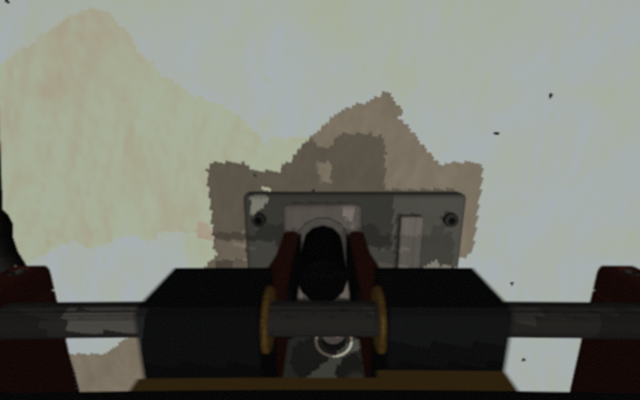

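>>> drive_tool([
  [[0,0,0],[0,0,0],1.8],
  [[0,0,0],[0.4,0.1,0],1.8],
  [[0,0,0],[0.4,0.1,0],1.8],
  [[0,0,0],[0.4,0.1,0],1.8],
  [[0,0,0],[0,0,0],1.8],
])

```text
time: 4.95
ee_pos: [515.9, 246.6, 48.6]
eef_rot: [-0.0, 0.994, 0.11, 0.001]
contact_force: [1.2, -0.6, -1.0]
finger_gap: 0.245
```

>>> drive_tool([
  [[0,0,0],[0.1,-0.3,0],1.8],
  [[0,0,0],[0.1,-0.4,0],1.8],
  [[0,0,0],[0.1,-0.4,0],1.8],
  [[0,0,0],[0,0,0],1.8],
  [[0,0,0],[0,0,0],1.8],
])

```text
time: 5.45
ee_pos: [518.1, 234.2, 48.6]
eef_rot: [0.001, 0.994, 0.109, 0.0]
contact_force: [1.6, -1.3, -1.5]
finger_gap: 0.247
```

```bash
python3 - <<'E'
from h import *
s=arm.state();print(s["ee_pos"],s["contact_force"],s["finger_gap"])
p,d=arm.capture("top"); cv2.imwrite("pics/top4.png",cv2.resize(p[145:245,190:310],None,fx=6,fy=6,interpolation=cv2.INTER_CUBIC))
s=arm.state();print(s["ee_pos"],s["contact_force"],s["finger_gap"])
E
```

```text
[518.07092213 234.16711321  48.64052469] [ 1.59310975 -1.32966243 -1.48548683] 0.24712343700554568
[518.05482417 234.16165328  48.62716485] [ 2.00483692 -1.1139838  -1.238075  ] 0.25095921953053957
```

View pics/top4.png

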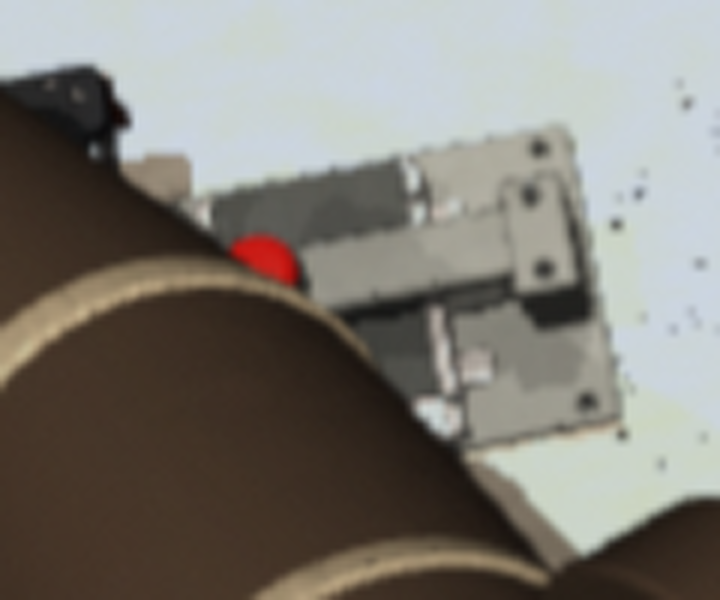

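>>> drive_tool([
  [[0,0,0],[0.05,-0.2,0],1.8],
  [[0,0,0],[0.05,-0.2,0],1.8],
  [[0,0,0],[0,0,0],1.8],
])

```text
time: 5.8
ee_pos: [518.5, 231.5, 48.6]
eef_rot: [-0.0, 0.994, 0.11, -0.0]
contact_force: [0.9, 2.9, -2.2]
finger_gap: 0.25
```

>>> drive_tool([
  [[0,0,0],[0.05,-0.2,0],1.8],
  [[0,0,0],[0,0,0],1.8],
])

```text
time: 6.0
ee_pos: [519.1, 229.1, 48.6]
eef_rot: [0.0, 0.994, 0.11, -0.0]
contact_force: [-0.7, 2.5, -0.7]
finger_gap: 0.248
```

>>> drive_tool([
  [[0,0,0],[0.05,-0.2,0],1.8],
  [[0,0,0],[0,0,0],1.8],
])

```text
time: 6.2
ee_pos: [519.6, 226.5, 48.6]
eef_rot: [0.001, 0.994, 0.11, -0.0]
contact_force: [-0.0, 0.6, -0.0]
finger_gap: 0.249
```

>>> drive_tool([
  [[0,0,0],[0.02,-0.1,0],1.8],
  [[0,0,0],[0,0,0],1.8],
])

```text
time: 6.4
ee_pos: [519.8, 225.7, 48.6]
eef_rot: [0.0, 0.994, 0.11, -0.0]
contact_force: [0.2, -0.8, -0.3]
finger_gap: 0.248
```

>>> drive_tool([
  [[0,0,0],[0.02,-0.1,0],1.8],
  [[0,0,0],[0,0,0],1.8],
])

```text
time: 6.6
ee_pos: [520.0, 224.9, 48.6]
eef_rot: [0.0, 0.994, 0.11, -0.0]
contact_force: [-0.6, -1.0, -1.1]
finger_gap: 0.246
```

>>> drive_tool([
  [[0,0,0],[0.02,-0.1,0],1.8],
  [[0,0,0],[0,0,0],1.8],
])

```text
time: 6.8
ee_pos: [520.3, 223.9, 48.6]
eef_rot: [0.0, 0.994, 0.11, -0.0]
contact_force: [-0.8, 0.8, -0.9]
finger_gap: 0.249
```

```bash
python3 - <<'E'
from h import *
s=arm.state();print(s["ee_pos"],s["contact_force"],s["finger_gap"])
p,d=arm.capture("top"); cv2.imwrite("pics/top5.png",cv2.resize(p[145:245,190:310],None,fx=6,fy=6,interpolation=cv2.INTER_CUBIC))
c=arm.calibration("top")
for q,dd in ((cv2.imread("pics/top0.png"),np.load("pics/top0.npy")),(p,d)):
    v,u=np.nonzero((q[...,2]>120)&(q[...,1]<70)); k=(u>215)&(u<260)&(v>170)&(v<210);u=u[k];v=v[k]
    o,r=ray(c,np.c_[u,v]); P=o+r*dd[v,u][:,None]; print(len(u),np.median(P[:,2]),np.sort(P[:,2]).round(1)[-30::6],P.mean(0))
s=arm.state();print(s["ee_pos"],s["contact_force"],s["finger_gap"])
E
```

```text
[520.25849103 223.94419047  48.61490051] [-0.80418482  0.8357132  -0.86530328] 0.248594118495783
116 124.07860099943179 [125.3 125.6 126.1 126.4 127.3] [540.66058976 164.83661851 120.58343429]
15 118.7551935548853 [ 40.6 118.6 121.2] [553.89166865 161.80874626 104.18696607]
[520.24362309 223.92846541  48.57115772] [-0.76490885 -1.49857206 -0.04342997] 0.24993141184329734
```

View pics/top5.png

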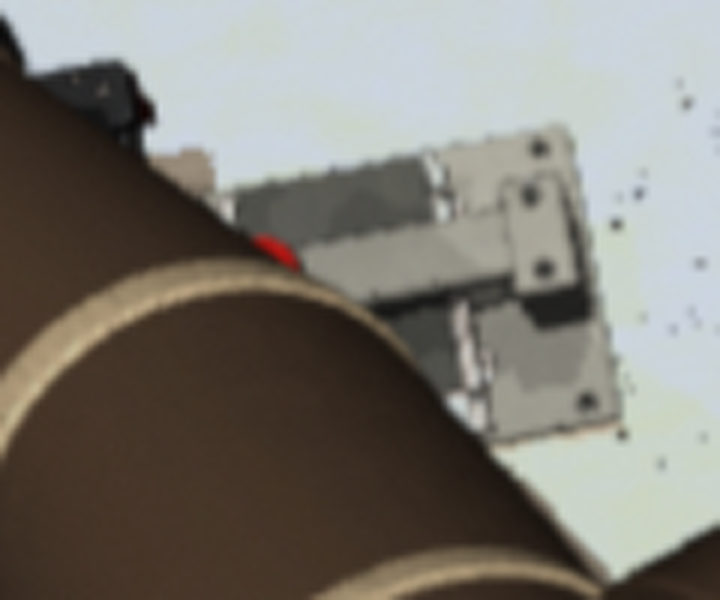

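>>> drive_tool([
  [[0,0,0],[0.02,-0.1,0],1.8],
  [[0,0,0],[0,0,0],1.8],
])

```text
time: 7.05
ee_pos: [520.5, 223.1, 48.6]
eef_rot: [0.0, 0.994, 0.11, -0.0]
contact_force: [-0.5, -1.1, -0.1]
finger_gap: 0.248
```

>>> drive_tool([
  [[0,0,0],[0.02,-0.1,0],1.8],
  [[0,0,0],[0,0,0],1.8],
])

```text
time: 7.25
ee_pos: [520.6, 222.3, 48.6]
eef_rot: [0.0, 0.994, 0.11, -0.0]
contact_force: [-1.5, -1.5, -0.5]
finger_gap: 0.247
```

>>> drive_tool([
  [[0,0,0],[0.02,-0.1,0],1.8],
  [[0,0,0],[0,0,0],1.8],
])

```text
time: 7.45
ee_pos: [520.7, 222.1, 48.7]
eef_rot: [-0.001, 0.994, 0.11, 0.0]
contact_force: [-1.4, 1.5, -2.2]
finger_gap: 0.247
```

>>> drive_tool([
  [[0,0,0],[0.02,-0.1,0],1.8],
  [[0,0,0],[0,0,0],1.8],
])

```text
time: 7.65
ee_pos: [520.7, 221.9, 48.7]
eef_rot: [-0.001, 0.994, 0.11, 0.0]
contact_force: [-1.4, 4.4, -2.7]
finger_gap: 0.248
```

>>> drive_tool([
  [[0,0,0],[0,0,0],1.8],
  [[0,0,0],[0,0,0],1.8],
])

```text
time: 7.85
ee_pos: [520.7, 221.9, 48.7]
eef_rot: [-0.001, 0.994, 0.11, 0.0]
contact_force: [-2.2, 5.5, -2.6]
finger_gap: 0.244
```

>>> drive_tool([
  [[0,0,0],[-0.03,0.15,0],1.8],
  [[0,0,0],[0,0,0],2.6],
  [[0,0,0],[0,0,0],4],
  [[0,0,0],[0,0,0],5],
  [[0,0,0],[0,0,0],5],
])

```text
time: 8.35
ee_pos: [521.0, 221.7, 48.8]
eef_rot: [0.0, 0.994, 0.11, 0.0]
contact_force: [0.5, -0.0, 0.1]
finger_gap: 0.53
```

>>> drive_tool([
  [[0,0,0],[0,0,0],5],
  [[0,0,0],[0,0,2],5],
  [[0,0,0],[0,0,4],5],
  [[0,0,0],[0,0,4],5],
  [[0,0,0],[0,0,4],5],
])

```text
time: 8.85
ee_pos: [520.4, 221.9, 190.1]
eef_rot: [-0.0, 0.994, 0.11, -0.0]
contact_force: [0.4, 1.0, 0.8]
finger_gap: 0.567
```

>>> drive_tool([
  [[0,0,0],[-1.0,4,0],5],
  [[0,0,0],[-1,4,0],5],
  [[0,0,0],[-1,4,0],3],
  [[0,0,0],[0,0,0],1],
  [[0,0,0],[0,0,0],0],
])

```text
time: 9.35
ee_pos: [490.0, 342.8, 188.5]
eef_rot: [0.0, 0.994, 0.111, -0.0]
contact_force: [-0.1, -0.7, -0.7]
finger_gap: 0.335
```

```bash
python3 - <<'E'
from h import *
import pickle
s=arm.state();print(s["ee_pos"],s["contact_force"],s["finger_gap"])
out={}
for n in ["wrist","top","side"]:
    c=arm.calibration(n); p,d=arm.capture(n); cv2.imwrite(f"pics/{n}6.png",p); np.save(f"pics/{n}6.npy",d); out[n]=c
pickle.dump(out,open("c6.pkl","wb"))
p=cv2.imread("pics/side6.png"); cv2.imwrite("pics/side6z.png",cv2.resize(p[220:360,215:335],None,fx=5,fy=5,interpolation=cv2.INTER_CUBIC)[:600])
p=cv2.imread("pics/top6.png"); cv2.imwrite("pics/top6z.png",cv2.resize(p[155:240,190:303],None,fx=7,fy=7,interpolation=cv2.INTER_CUBIC))
E
```

```text
[490.00142708 342.78561965 188.50698673] [-0.07708461 -0.69037727 -0.68810438] 0.3351849530703371
```

View pics/side6z.png

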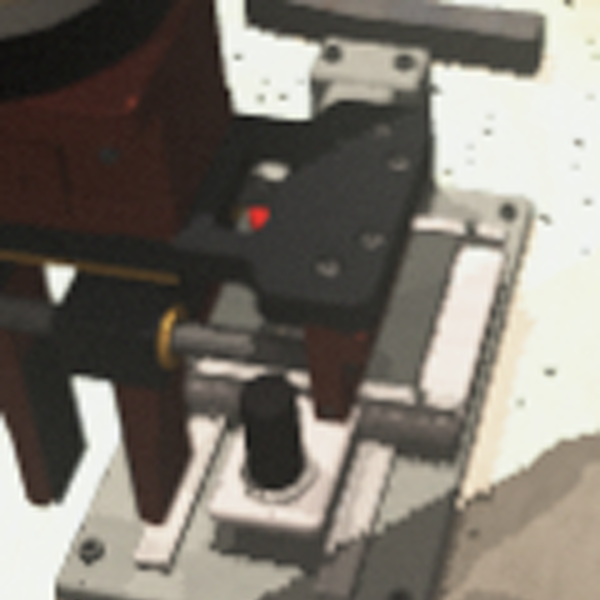

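View pics/top6z.png

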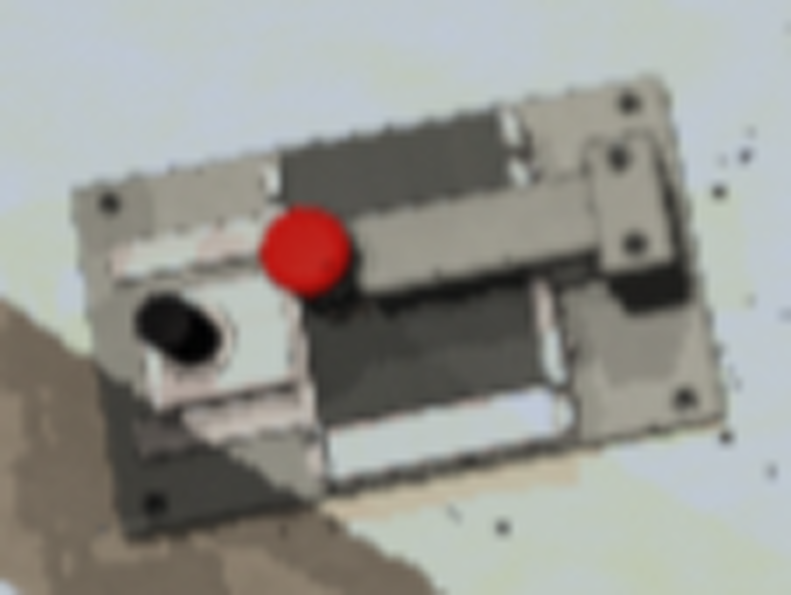

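View pics/wrist6.png

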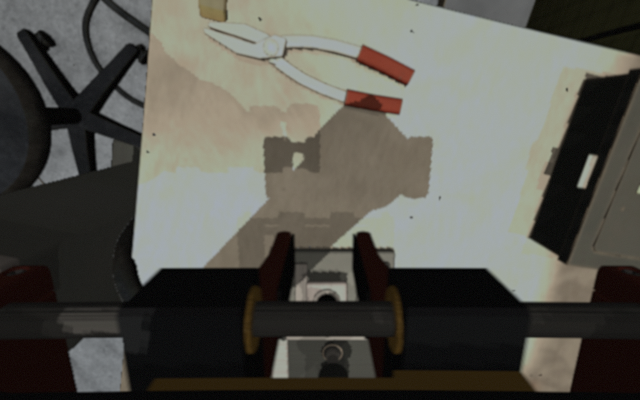

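```bash
python3 - <<'E'
from h import *
c=arm.calibration("top")
for k in "06":
    q=cv2.imread(f"pics/top{k}.png"); dd=np.load(f"pics/top{k}.npy")
    m=((q[...,2]>120)&(q[...,1]<60)).astype(np.uint8); m[:,:215]=0;m[:,260:]=0;m[:170]=0;m[210:]=0
    v,u=np.nonzero(m); w=q[v,u,2].astype(float)
    e=cv2.erode(m,np.ones((5,5))); v2,u2=np.nonzero(e)
    print(k,len(u),u.mean(),v.mean(),"depth",np.median(dd[v2,u2]),dd[v2,u2].mean(),len(u2))
p=cv2.imread("pics/wrist6.png"); cv2.imwrite("pics/wrist6z.png",cv2.resize(p[240:390,250:410],None,fx=3.75,fy=3.75,interpolation=cv2.INTER_CUBIC))
E
```

```text
0 116 232.47413793103448 189.72413793103448 depth 905.75214 905.73553 37
6 114 233.26315789473685 190.25438596491227 depth 909.9876 909.9041 34
```

View pics/wrist6z.png

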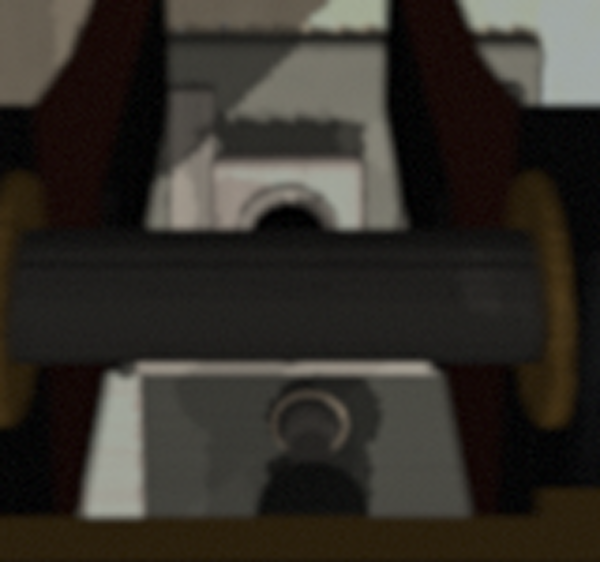

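>>> drive_tool([
  [[0,0,0],[1,-3.5,0],0],
  [[0,0,0],[1,-3.5,0],0],
  [[0,0,0],[1,-3.5,0],0],
  [[0,0,0],[1,-3.6,0],0],
  [[0,0,0],[1,-3.6,0],0],
])

```text
time: 10.0
ee_pos: [541.3, 161.6, 188.7]
eef_rot: [0.0, 0.994, 0.108, 0.0]
contact_force: [0.6, -0.4, -0.0]
finger_gap: 0.008
```

>>> drive_tool([
  [[0,0,0],[0,0,-2],0],
  [[0,0,0],[0,0,-2],0],
  [[0,0,0],[0,0,-1],0],
  [[0,0,0],[0,0,0],0],
  [[0,0,0],[0,0,0],0],
])

```text
time: 10.5
ee_pos: [541.0, 164.8, 139.1]
eef_rot: [-0.0, 0.994, 0.11, 0.0]
contact_force: [-0.0, -1.1, 1.2]
finger_gap: 0.004
```

```bash
python3 - <<'E'
from h import *
s=arm.state();print(s["ee_pos"],s["contact_force"],s["finger_gap"])
for n in ["side","wrist"]:
    p,d=arm.capture(n); cv2.imwrite(f"pics/{n}7.png",p)
p=cv2.imread("pics/side7.png"); cv2.imwrite("pics/side7z.png",cv2.resize(p[200:320,215:335],None,fx=5,fy=5,interpolation=cv2.INTER_CUBIC))
E
```

```text
[540.95006333 164.84648854 139.12896658] [-0.03650628 -1.07042377  1.24457348] 0.0043718831425172185
```

View pics/side7z.png

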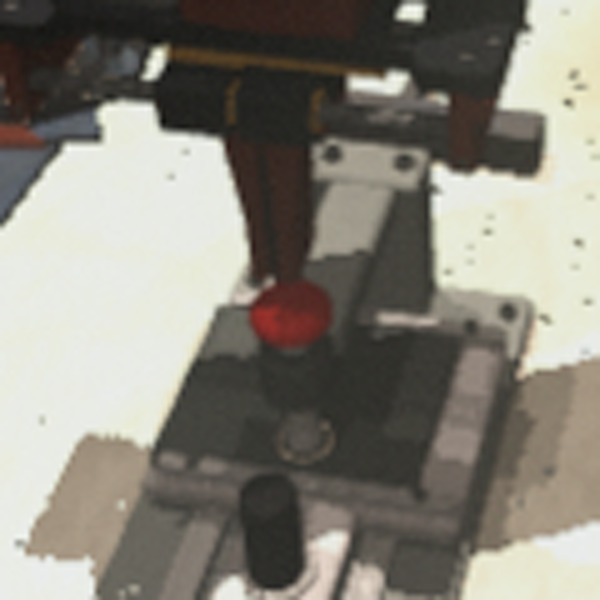

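View pics/wrist7.png

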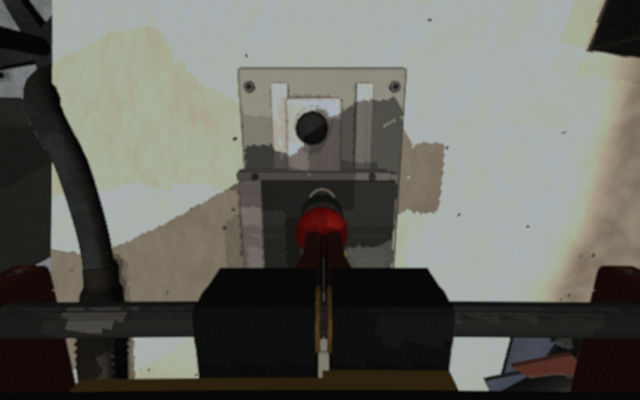

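```bash
python3 - <<'E'
from h import *
def proj(c,P):
    q=c["orientation"]; r=R.from_quat([q[1],q[2],q[3],q[0]])
    p=r.inv().apply(np.array(P,float)-c["xyz"]); p=p*[1,-1,-1]
    return cv2.projectPoints(p.reshape(-1,1,3),np.zeros(3),np.zeros(3),c["K"],c["distortion"])[0].reshape(-1,2)
c=arm.calibration("side")
u=proj(c,[[541,164.8,139.1],[541,164.8,122.5],[540,166,122.5]]); print(((u+.5)-[215,200])*5-.5)
p=cv2.imread("pics/side7.png"); 
q=p[250:285,255:295].astype(int); m=((q[...,2]>100)&(q[...,1]<60)).astype(np.uint8)
v,uu=np.nonzero(m); print(uu.mean()+255,v.mean()+250,uu.min(),uu.max(),v.min()+250,v.max()+250)
S=cv2.imread("pics/side7.png")
cv2.imwrite("pics/side7y.png",cv2.convertScaleAbs(cv2.resize(S[235:285,250:300],None,fx=12,fy=12,interpolation=cv2.INTER_CUBIC),alpha=1.6))
E
```

```text
[[288.49521405 263.93882332]
 [292.00243486 296.3682778 ]
 [292.76379481 299.16789691]]
270.7945205479452 264.2191780821918 10 23 261 268
```

View pics/side7y.png

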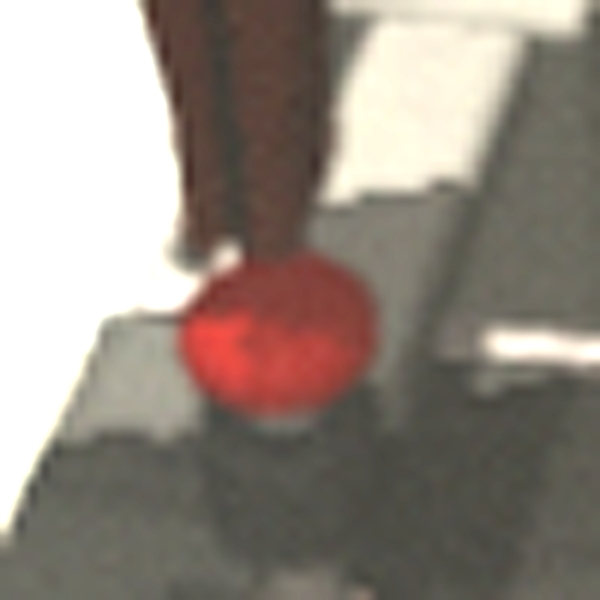

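>>> drive_tool([
  [[0,0,0],[-0.15,-0.05,-0.8],0],
  [[0,0,0],[0,0,-0.6],0],
  [[0,0,0],[0,0,-0.4],0],
  [[0,0,0],[0,0,0],0],
])

```text
time: 11.0
ee_pos: [539.1, 164.5, 120.3]
eef_rot: [0.0, 0.994, 0.11, -0.0]
contact_force: [-0.2, 0.0, 4.1]
finger_gap: 0.003
```

>>> drive_tool([
  [[0,0,0],[0,0,-0.3],0],
  [[0,0,0],[0,0,-0.3],0],
  [[0,0,0],[0,0,0],0],
])

```text
time: 11.3
ee_pos: [539.3, 164.6, 115.2]
eef_rot: [0.0, 0.994, 0.11, 0.0]
contact_force: [-3.2, -1.7, 9.1]
finger_gap: 0.005
```

>>> drive_tool([
  [[0,0,0],[0,0,-0.3],0],
  [[0,0,0],[0,0,0],0],
])

```text
time: 11.5
ee_pos: [539.5, 164.6, 112.7]
eef_rot: [0.0, 0.994, 0.11, 0.0]
contact_force: [-3.1, -2.5, 10.6]
finger_gap: 0.007
```

>>> drive_tool([
  [[0,0,0],[0,0,-0.2],0],
  [[0,0,0],[0,0,0],0],
  [[0,0,0],[0,0,0],0],
])

```text
time: 11.8
ee_pos: [539.9, 164.9, 112.2]
eef_rot: [0.0, 0.994, 0.11, 0.001]
contact_force: [-5.4, -2.7, 22.5]
finger_gap: 0.003
```

>>> drive_tool([
  [[0,0,0],[0,0,0.6],0],
  [[0,0,0],[0,0,1.0],0],
  [[0,0,0],[0,0,3],0],
  [[0,0,0],[0,0,4],0],
])

```text
time: 12.2
ee_pos: [538.1, 164.0, 195.1]
eef_rot: [0.0, 0.994, 0.11, -0.002]
contact_force: [0.1, -0.2, 1.0]
finger_gap: 0.006
```

>>> drive_tool([
  [[0,0,0],[-0.6,1.9,0],5],
  [[0,0,0],[-0.6,1.9,0],5],
  [[0,0,0],[-0.7,1.9,0],5],
  [[0,0,0],[0,0,0],5],
  [[0,0,0],[0,0,0],5],
])

```text
time: 12.7
ee_pos: [520.2, 221.3, 195.6]
eef_rot: [0.0, 0.994, 0.11, -0.0]
contact_force: [-0.3, 0.1, 0.2]
finger_gap: 0.42
```

```bash
python3 - <<'E'
from h import *
s=arm.state();print(s["ee_pos"],s["contact_force"],s["finger_gap"])
for n in ["wrist"]:
    p,d=arm.capture(n); cv2.imwrite(f"pics/{n}8.png",p)
E
```

```text
[520.22444029 221.27311065 195.59885353] [-0.34154693  0.08500493  0.19560938] 0.4197469231019543
```

View pics/wrist8.png

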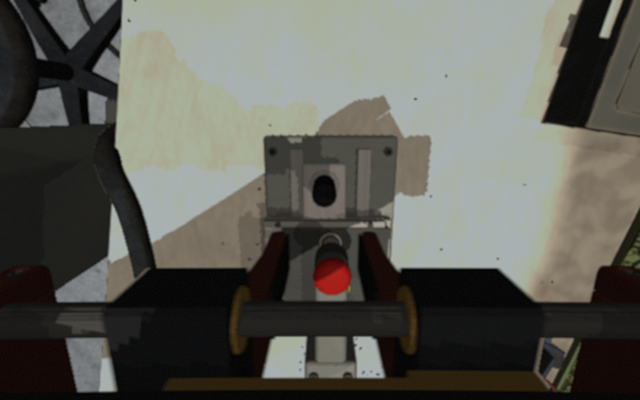

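>>> drive_tool([
  [[0,0,0],[0.05,0.05,-4],5],
  [[0,0,0],[0,0,-4],5],
  [[0,0,0],[0,0,-3.5],5],
  [[0,0,0],[0,0,-2.2],5],
  [[0,0,0],[0,0,-1],5],
])

```text
time: 13.25
ee_pos: [520.1, 219.9, 46.2]
eef_rot: [0.001, 0.994, 0.109, -0.002]
contact_force: [0.5, 0.1, 0.4]
finger_gap: 0.569
```

>>> drive_tool([
  [[0,0,0],[0,0,0],5],
  [[0,0,0],[0,0,0],3.5],
  [[0,0,0],[0,0,0],2.5],
  [[0,0,0],[0,0,0],1.8],
  [[0,0,0],[0,0,0],1.8],
], squeeze=20)

```text
time: 13.75
ee_pos: [520.9, 222.0, 49.4]
eef_rot: [0.0, 0.994, 0.11, 0.0]
contact_force: [-7.6, -0.4, 5.3]
finger_gap: 0.246
```

>>> drive_tool([
  [[0,0,0],[0,0,0],1.8],
  [[0,0,0],[0,0,0],1.8],
  [[0,0,0],[0,0,0],1.8],
], squeeze=35)

```text
time: 14.05
ee_pos: [520.8, 222.0, 49.4]
eef_rot: [0.0, 0.994, 0.11, 0.0]
contact_force: [-2.8, -1.5, 6.1]
finger_gap: 0.248
```

>>> drive_tool([
  [[0,0,0],[-0.1,0.25,0],1.8],
  [[0,0,0],[-0.1,0.25,0],1.8],
  [[0,0,0],[-0.1,0.2,0],1.8],
  [[0,0,0],[-0.1,0.2,0],1.8],
  [[0,0,0],[0,0,0],1.8],
])

```text
time: 14.55
ee_pos: [520.5, 222.7, 49.1]
eef_rot: [0.006, 0.994, 0.107, 0.001]
contact_force: [6.6, -20.7, 9.7]
finger_gap: 0.241
```

>>> drive_tool([
  [[0,0,0],[-0.2,0.45,0],1.8],
  [[0,0,0],[-0.2,0.45,0],1.8],
  [[0,0,0],[-0.2,0.45,0],1.8],
  [[0,0,0],[0,0,0],1.8],
])

```text
time: 14.95
ee_pos: [517.8, 233.0, 48.2]
eef_rot: [0.007, 0.994, 0.105, 0.003]
contact_force: [20.9, -25.7, -3.6]
finger_gap: 0.238
```

```bash
python3 - <<'E'
from h import *
s=arm.state();print(s["ee_pos"],s["contact_force"],s["finger_gap"])
for n in ["wrist","top"]:
    p,d=arm.capture(n); cv2.imwrite(f"pics/{n}9.png",p)
E
```

```text
[517.7720913  233.040107    48.20117369] [ 20.88667591 -25.70498286  -3.56336341] 0.2380236306495168
```

View pics/wrist9.png

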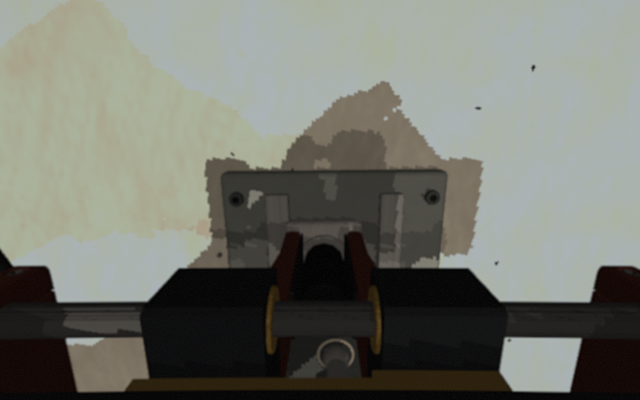

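View pics/top9.png

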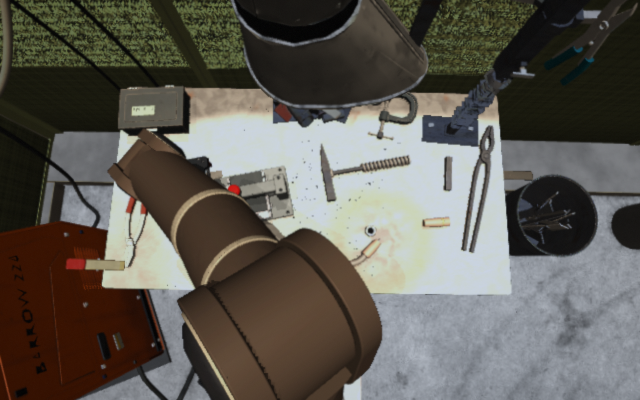

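```bash
python3 - <<'E'
from h import *
c=arm.calibration("wrist")
print(onz(c,[(336,354)],43.5), arm.state()["ee_pos"])
p=cv2.imread("pics/wrist9.png"); cv2.imwrite("pics/wrist9z.png",cv2.convertScaleAbs(cv2.resize(p[200:380,250:410],None,fx=3.3,fy=3.3,interpolation=cv2.INTER_CUBIC),alpha=1.8))
p=cv2.imread("pics/wrist3.png"); cv2.imwrite("pics/wrist3z.png",cv2.convertScaleAbs(cv2.resize(p[200:380,250:410],None,fx=3.3,fy=3.3,interpolation=cv2.INTER_CUBIC),alpha=1.8))
p=cv2.imread("pics/top9.png"); cv2.imwrite("pics/top9z.png",cv2.resize(p[155:240,190:303],None,fx=7,fy=7,interpolation=cv2.INTER_CUBIC))
E
```

```text
[[538.76227432 167.328679    43.5       ]] [517.81537188 233.04562013  48.2395095 ]
```

View pics/wrist9z.png

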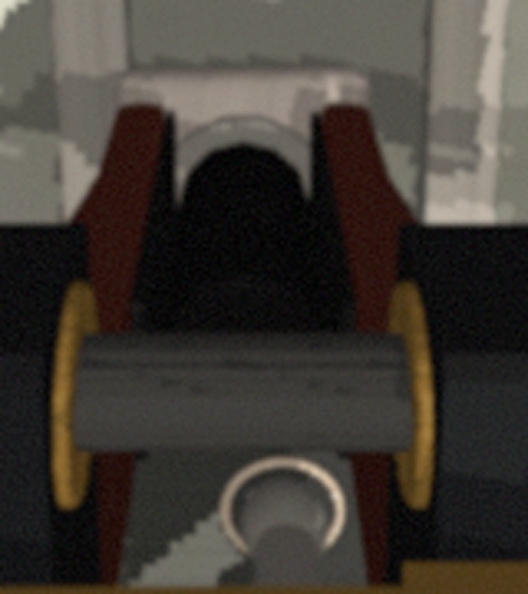

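View pics/wrist3z.png

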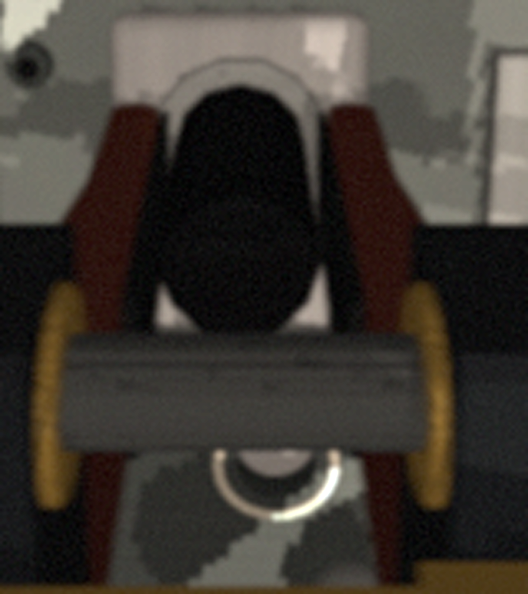

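View pics/top9z.png

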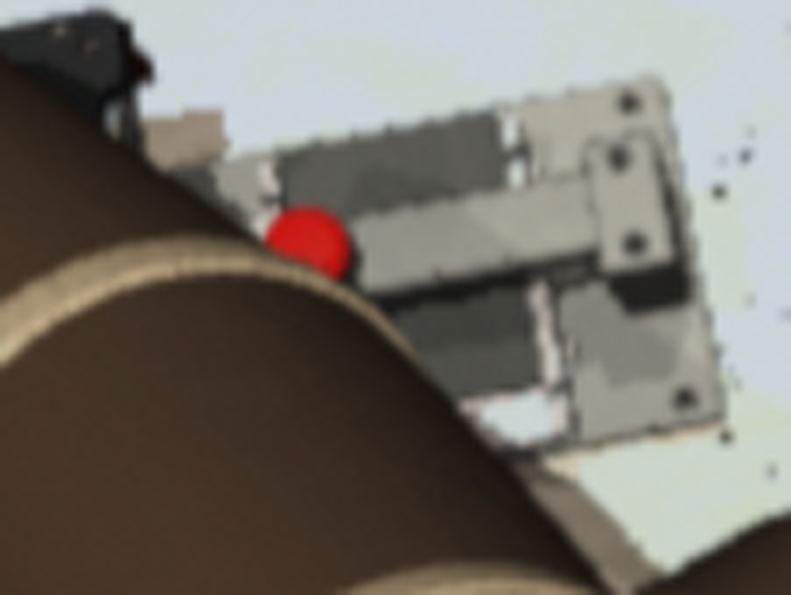

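```bash
python3 - <<'E'
from h import *
q,dd=arm.capture("top"); np.save("pics/top10.npy",dd)
m=((q[...,2]>120)&(q[...,1]<60)).astype(np.uint8); m[:,:215]=0;m[:,260:]=0;m[:170]=0;m[210:]=0
e=cv2.erode(m,np.ones((5,5))); v,u=np.nonzero(e); print(m.sum(),len(v),np.median(dd[v,u]))
s=arm.state();print(s["time"],s["ee_pos"],s["contact_force"],s["torque"],s["finger_gap"])
E
```

```text
81 15 911.7976
15.1 [517.80033364 233.02084148  48.22519327] [ 19.71218413 -24.87693007  -3.62268554] [-5.12598441 -3.9838923   0.13324145] 0.2450446943456901
```

```bash
python3 - <<'E'
import numpy as np
a,b,c=[np.load(f"pics/top{k}.npy") for k in ("0","6","10")]
for v in range(185,196,2): print(v,[(round(float(a[v,u]),1),round(float(b[v,u]),1),round(float(c[v,u]),1)) for u in range(230,240,2)])
E
```

```text
185 [(912.9, 989.5, 992.5), (911.5, 915.9, 914.9), (909.8, 914.1, 914.3), (911.0, 993.5, 989.9), (992.5, 992.9, 994.8)]
187 [(907.6, 913.4, 914.4), (906.3, 913.4, 912.3), (909.1, 914.2, 913.5), (907.9, 911.8, 914.5), (911.0, 914.9, 915.9)]
189 [(906.8, 912.3, 911.9), (908.1, 909.7, 909.5), (906.8, 907.9, 912.6), (906.6, 911.3, 910.5), (909.1, 912.8, 910.8)]
191 [(902.6, 906.6, 411.3), (905.8, 909.3, 417.3), (905.1, 909.5, 908.7), (908.2, 910.4, 909.6), (906.6, 913.3, 912.4)]
193 [(903.8, 910.4, 405.4), (904.0, 909.9, 408.1), (905.0, 905.5, 408.9), (907.6, 909.7, 911.6), (910.3, 913.8, 914.2)]
195 [(907.8, 911.1, 398.8), (906.8, 910.3, 403.4), (904.1, 908.4, 407.3), (911.3, 910.9, 411.4), (931.7, 931.9, 411.8)]
```

>>> drive_tool([
  [[0,0,0],[0.5,-1.1,0],1.8],
  [[0,0,0],[0,0,0],3],
  [[0,0,0],[0,0,0],4],
  [[0,0,0],[0.5,-1.15,0],4],
  [[0,0,0],[0,0,0],4],
])

```text
time: 15.6
ee_pos: [521.3, 220.1, 48.5]
eef_rot: [0.001, 0.994, 0.109, -0.0]
contact_force: [1.0, -0.5, 0.0]
finger_gap: 0.452
```

>>> drive_tool([
  [[0,0,0],[0,0,0],4],
  [[0,0,0],[0,0,0],4],
])

```text
time: 15.8
ee_pos: [520.6, 222.1, 48.7]
eef_rot: [-0.0, 0.994, 0.11, 0.0]
contact_force: [-0.7, 0.8, 0.7]
finger_gap: 0.458
```

```bash
python3 - <<'E'
from h import *
p,d=arm.capture("wrist"); cv2.imwrite("pics/wrist11z.png",cv2.convertScaleAbs(cv2.resize(p[200:380,250:410],None,fx=3.3,fy=3.3,interpolation=cv2.INTER_CUBIC),alpha=1.8))
s=arm.state();print(s["time"],s["ee_pos"],s["eef_rot"],s["contact_force"],s["torque"],s["finger_gap"])
E
```

```text
15.85 [520.57878448 222.23403211  48.70860869] [-1.03590914e-04  9.93936461e-01  1.09955902e-01  3.04296201e-05] [-0.1399411   0.34621593 -0.7156022 ] [-0.02510851 -0.09383627 -0.02945884] 0.455653178746695
```

View pics/wrist11z.png

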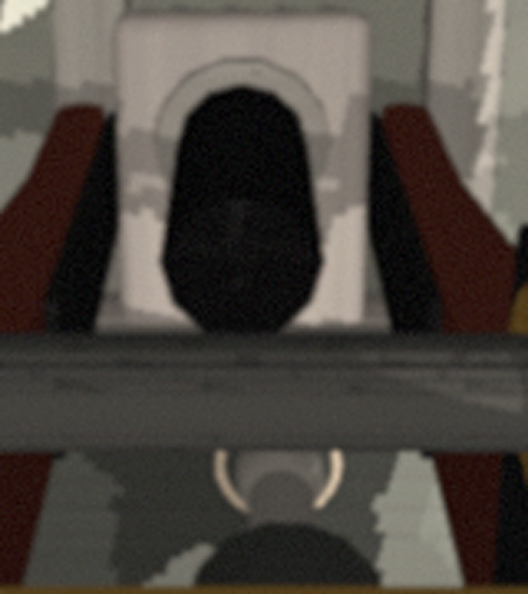

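>>> drive_tool([
  [[0,0,0],[0,0,0],2.6],
  [[0,0,0],[0,0,0],1.8],
  [[0,0,0],[0,0,0],1.8],
  [[0,0,0],[0,0,0],1.8],
], squeeze=10)

```text
time: 16.25
ee_pos: [520.6, 222.1, 48.7]
eef_rot: [-0.0, 0.994, 0.11, -0.0]
contact_force: [0.2, 0.6, 0.8]
finger_gap: 0.248
```

>>> drive_tool([
  [[0,0,0],[0,0,0],1.8],
  [[0,0,0],[0,0,0],1.8],
  [[0,0,0],[0,0,0],1.8],
], squeeze=60)

```text
time: 16.55
ee_pos: [520.6, 222.1, 48.7]
eef_rot: [-0.0, 0.994, 0.11, -0.0]
contact_force: [-1.6, 0.0, -0.1]
finger_gap: 0.24
```

>>> drive_tool([
  [[0,0,0],[-0.05,0.2,0],1.8],
  [[0,0,0],[-0.05,0.2,0],1.8],
  [[0,0,0],[0,0,0],1.8],
])

```text
time: 16.85
ee_pos: [520.6, 222.5, 48.5]
eef_rot: [0.002, 0.994, 0.109, -0.0]
contact_force: [0.7, -9.4, 3.1]
finger_gap: 0.243
```

>>> drive_tool([
  [[0,0,0],[-0.05,0.2,0],1.8],
  [[0,0,0],[-0.05,0.2,0],1.8],
  [[0,0,0],[0,0,0],1.8],
])

```text
time: 17.15
ee_pos: [520.5, 222.8, 48.4]
eef_rot: [0.005, 0.994, 0.107, -0.0]
contact_force: [2.3, -18.1, 8.0]
finger_gap: 0.242
```

>>> drive_tool([
  [[0,0,0],[-0.05,0.2,0],1.8],
  [[0,0,0],[-0.05,0.2,0],1.8],
  [[0,0,0],[0,0,0],1.8],
])

```text
time: 17.45
ee_pos: [520.4, 223.2, 48.2]
eef_rot: [0.007, 0.994, 0.106, -0.0]
contact_force: [3.0, -26.2, 9.7]
finger_gap: 0.243
```

>>> drive_tool([
  [[0,0,0],[-0.05,0.2,0],1.8],
  [[0,0,0],[0,0,0],1.8],
])

```text
time: 17.65
ee_pos: [520.4, 223.3, 48.1]
eef_rot: [0.009, 0.994, 0.106, -0.001]
contact_force: [3.9, -31.6, 11.0]
finger_gap: 0.239
```

>>> drive_tool([
  [[0,0,0],[-0.4,-0.1,0],1.8],
  [[0,0,0],[-0.4,-0.1,0],1.8],
  [[0,0,0],[0,0,0],1.8],
])

```text
time: 17.95
ee_pos: [519.4, 223.3, 48.7]
eef_rot: [0.005, 0.995, 0.104, 0.005]
contact_force: [29.9, -22.4, -11.3]
finger_gap: 0.239
```

>>> drive_tool([
  [[0,0,0],[0.4,0.1,0],1.8],
  [[0,0,0],[0.4,0.1,0],1.8],
  [[0,0,0],[0.4,0.1,0],1.8],
  [[0,0,0],[0,0,0],1.8],
])

```text
time: 18.35
ee_pos: [520.6, 224.4, 47.8]
eef_rot: [0.009, 0.994, 0.106, -0.004]
contact_force: [-7.0, -32.3, 19.7]
finger_gap: 0.241
```

```bash
python3 - <<'E'
from h import *
for n in ["side","wrist"]:
    p,d=arm.capture(n); cv2.imwrite(f"pics/{n}12.png",p)
p=cv2.imread("pics/side12.png"); cv2.imwrite("pics/side12z.png",cv2.resize(p[210:350,215:355],None,fx=4.2,fy=4.2,interpolation=cv2.INTER_CUBIC))
p=cv2.imread("pics/wrist12.png");cv2.imwrite("pics/wrist12z.png",cv2.convertScaleAbs(cv2.resize(p[200:380,250:410],None,fx=3.3,fy=3.3,interpolation=cv2.INTER_CUBIC),alpha=1.8))
s=arm.state();print(s["time"],s["ee_pos"],s["contact_force"],s["torque"])
E
```

```text
18.45 [520.65117973 224.4409487   47.82514788] [ -7.07065393 -31.02161087  18.77751568] [-6.20675433  1.153112    0.2002375 ]
```

View pics/side12z.png

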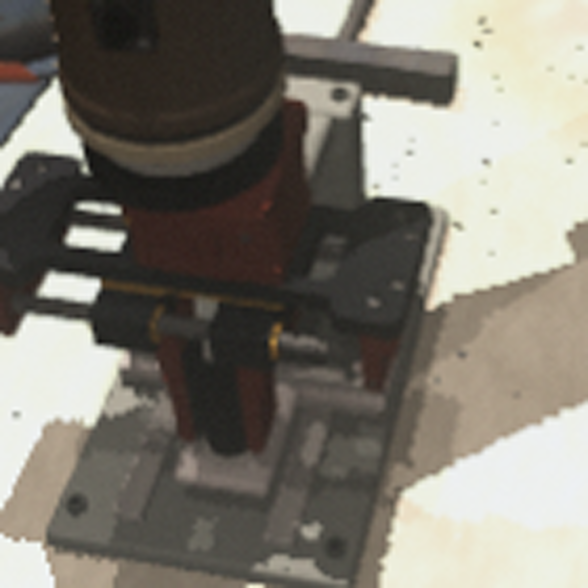

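View pics/wrist12z.png

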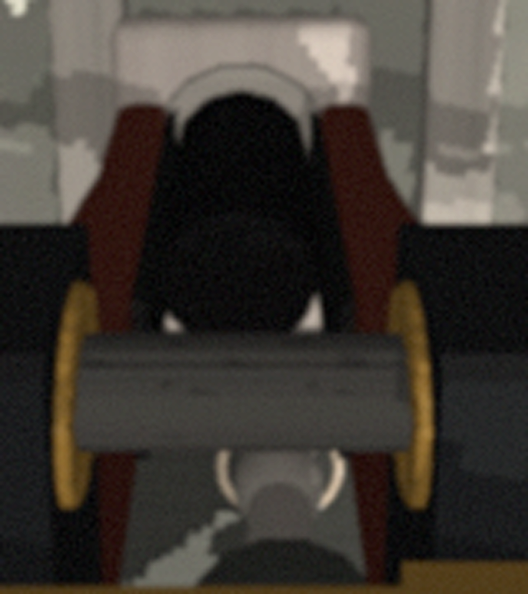

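>>> drive_tool([
  [[0,0,0],[-0.45,0.0,0],1.8],
  [[0,0,0],[-0.45,0.0,0],1.8],
  [[0,0,0],[0.45,0.0,0],1.8],
  [[0,0,0],[0.45,0.0,0],1.8],
])

```text
time: 18.85
ee_pos: [521.9, 229.8, 48.3]
eef_rot: [0.004, 0.994, 0.106, -0.001]
contact_force: [-3.3, -3.2, 3.8]
finger_gap: 0.243
```

>>> drive_tool([
  [[0,0,0],[0.4,0.1,0],1.8],
  [[0,0,0],[-0.4,0.1,0],1.8],
  [[0,0,0],[-0.4,0.1,0],1.8],
  [[0,0,0],[0.2,0.0,0],1.8],
  [[0,0,0],[0,0,0],1.8],
])

```text
time: 19.35
ee_pos: [517.9, 240.6, 48.5]
eef_rot: [-0.0, 0.994, 0.11, -0.001]
contact_force: [-2.8, -0.6, 0.3]
finger_gap: 0.24
```

```bash
python3 - <<'E'
from h import *
n="wrist"; p,d=arm.capture(n); cv2.imwrite(f"pics/{n}13.png",p)
cv2.imwrite("pics/wrist13z.png",cv2.convertScaleAbs(cv2.resize(p[200:380,250:410],None,fx=3.3,fy=3.3,interpolation=cv2.INTER_CUBIC),alpha=1.8))
q,dd=arm.capture("top"); np.save("pics/top13.npy",dd); cv2.imwrite("pics/top13.png",q)
m=((q[...,2]>120)&(q[...,1]<60)).astype(np.uint8); m[:,:215]=0;m[:,260:]=0;m[:170]=0;m[210:]=0
e=cv2.erode(m,np.ones((3,3))); v,u=np.nonzero(e); print(m.sum(),len(v),np.median(dd[v,u]))
for k in("0","6"):
  a=np.load(f"pics/top{k}.npy"); print(k,np.median(dd[v,u]-a[v,u]))
s=arm.state();print(s["time"],s["ee_pos"],s["contact_force"],s["torque"])
E
```

```text
53 19 907.5888
0 -0.043823242
6 -5.2666016
19.45 [517.96829283 240.62486186  48.51083452] [-4.19362764  0.21252442  0.60161885] [ 0.02414592  0.77730466 -0.44323601]
```

View pics/wrist13z.png

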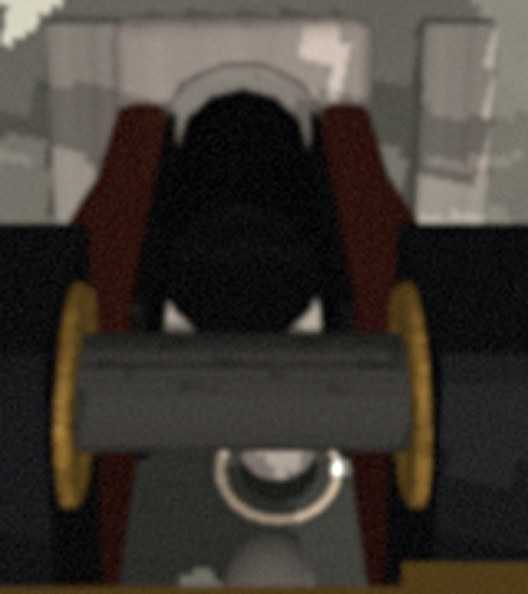

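>>> drive_tool([
  [[0,0,0],[-0.3,0.4,0],1.8],
  [[0,0,0],[-0.3,0.4,0],1.8],
  [[0,0,0],[-0.4,0.5,0],1.8],
  [[0,0,0],[-0.4,0.5,0],1.8],
  [[0,0,0],[0,0,0],1.8],
], squeeze=20)

```text
time: 19.95
ee_pos: [503.9, 259.9, 48.6]
eef_rot: [-0.001, 0.994, 0.111, -0.0]
contact_force: [-1.7, 1.3, -4.0]
finger_gap: 0.25
```

>>> drive_tool([
  [[0,0,0],[0,0,0],1.8],
  [[0,0,0],[0,0,0],1.8],
])

```text
time: 20.15
ee_pos: [504.1, 259.5, 48.6]
eef_rot: [-0.001, 0.994, 0.111, -0.0]
contact_force: [-2.5, 3.6, -3.2]
finger_gap: 0.248
```

>>> drive_tool([
  [[0,0,0],[-0.2,0,0],1.8],
  [[0,0,0],[-0.05,0.2,0],1.8],
  [[0,0,0],[-0.05,0.2,0],1.8],
  [[0,0,0],[0,0,0],1.8],
])

```text
time: 20.55
ee_pos: [502.7, 260.9, 48.6]
eef_rot: [0.001, 0.994, 0.109, 0.0]
contact_force: [1.5, -3.2, -4.1]
finger_gap: 0.246
```

>>> drive_tool([
  [[0,0,0],[-0.03,0.15,0],1.8],
  [[0,0,0],[0,0,0],1.8],
])

```text
time: 20.75
ee_pos: [502.0, 263.4, 48.6]
eef_rot: [0.0, 0.994, 0.11, 0.0]
contact_force: [2.2, -1.8, -4.9]
finger_gap: 0.245
```

>>> drive_tool([
  [[0,0,0],[-0.03,0.15,0],1.8],
  [[0,0,0],[0,0,0],1.8],
])

```text
time: 20.95
ee_pos: [501.3, 265.6, 48.6]
eef_rot: [-0.0, 0.994, 0.11, -0.0]
contact_force: [0.2, -0.8, -4.6]
finger_gap: 0.245
```

>>> drive_tool([
  [[0,0,0],[-0.02,0.1,0],1.8],
  [[0,0,0],[0,0,0],1.8],
])

```text
time: 21.15
ee_pos: [501.0, 266.7, 48.6]
eef_rot: [-0.0, 0.994, 0.11, -0.0]
contact_force: [0.4, 0.3, -5.2]
finger_gap: 0.246
```

>>> drive_tool([
  [[0,0,0],[-0.05,0.1,0],1.8],
  [[0,0,0],[0,0,0],1.8],
])

```text
time: 21.35
ee_pos: [500.6, 267.6, 48.7]
eef_rot: [-0.0, 0.994, 0.11, -0.0]
contact_force: [0.6, 0.5, -5.0]
finger_gap: 0.248
```

>>> drive_tool([
  [[0,0,0],[-0.05,0.1,0],1.8],
  [[0,0,0],[0,0,0],1.8],
])

```text
time: 21.55
ee_pos: [500.2, 268.4, 48.7]
eef_rot: [-0.0, 0.994, 0.11, 0.0]
contact_force: [-0.3, 1.3, -5.9]
finger_gap: 0.245
```

>>> drive_tool([
  [[0,0,0],[0,0.1,0],1.8],
  [[0,0,0],[0,0,0],1.8],
])

```text
time: 21.75
ee_pos: [500.1, 269.3, 48.6]
eef_rot: [-0.0, 0.994, 0.11, -0.0]
contact_force: [-1.8, 1.0, -5.0]
finger_gap: 0.243
```

```bash
cat > cap.py <<'E'
from h import *
q,dd=arm.capture("top"); cv2.imwrite("pics/topcap_%d.png"%(arm.state()["time"]*100),q)
m=((q[...,2]>120)&(q[...,1]<60)).astype(np.uint8); m[:,:215]=0;m[:,260:]=0;m[:170]=0;m[210:]=0
e=cv2.erode(m,np.ones((3,3))); v,u=np.nonzero(e)
for k in("0","6"):
  a=np.load(f"pics/top{k}.npy"); print(k,len(v),np.median(dd[v,u]-a[v,u]))
s=arm.state();print(s["time"],s["ee_pos"],s["contact_force"])
E
python3 cap.py
```

```text
0 78 3.9666138
6 78 -0.66174316
21.8 [500.05899084 269.25025537  48.63778636] [-0.81450814  1.07582377 -5.17146617]
```

>>> drive_tool([
  [[0,0,0],[0,0,0],2.6],
  [[0,0,0],[0,0,0],4],
  [[0,0,0],[0,0,0],5],
  [[0,0,0],[0,0,0],5],
  [[0,0,0],[0,0,0],5],
])

```text
time: 22.3
ee_pos: [500.6, 268.9, 48.8]
eef_rot: [-0.0, 0.994, 0.11, 0.0]
contact_force: [0.3, 0.0, -0.2]
finger_gap: 0.566
```

>>> drive_tool([
  [[0,0,0],[0,0,2],5],
  [[0,0,0],[0,0,4],5],
  [[0,0,0],[0,0,4],3],
  [[0,0,0],[0,0,4],1],
  [[0,0,0],[0,0,0],0],
])

```text
time: 22.8
ee_pos: [502.6, 271.0, 194.1]
eef_rot: [-0.002, 0.994, 0.11, 0.004]
contact_force: [-0.4, 1.4, -0.1]
finger_gap: 0.338
```

>>> drive_tool([
  [[0,0,0],[-0.8,4,0],0],
  [[0,0,0],[-0.4,2,0],0],
  [[0,0,0],[0,0,0],0],
  [[0,0,0],[0,0,0],0],
])

```text
time: 23.2
ee_pos: [488.1, 328.7, 187.9]
eef_rot: [0.0, 0.994, 0.11, -0.0]
contact_force: [0.4, -0.4, -0.2]
finger_gap: 0.004
```

```bash
python3 cap.py; python3 - <<'E'
from h import *
import glob
p=cv2.imread(sorted(glob.glob("pics/topcap*"))[-1]); cv2.imwrite("pics/top14z.png",cv2.resize(p[155:240,190:303],None,fx=7,fy=7,interpolation=cv2.INTER_CUBIC))
p,d=arm.capture("wrist"); cv2.imwrite("pics/wrist14.png",p)
E
```

```text
0 77 4.7677
6 77 0.02130127
23.25 [488.5155082  327.89262784 187.8914845 ] [0.25048372 0.37691023 0.34196141]
```

View pics/top14z.png

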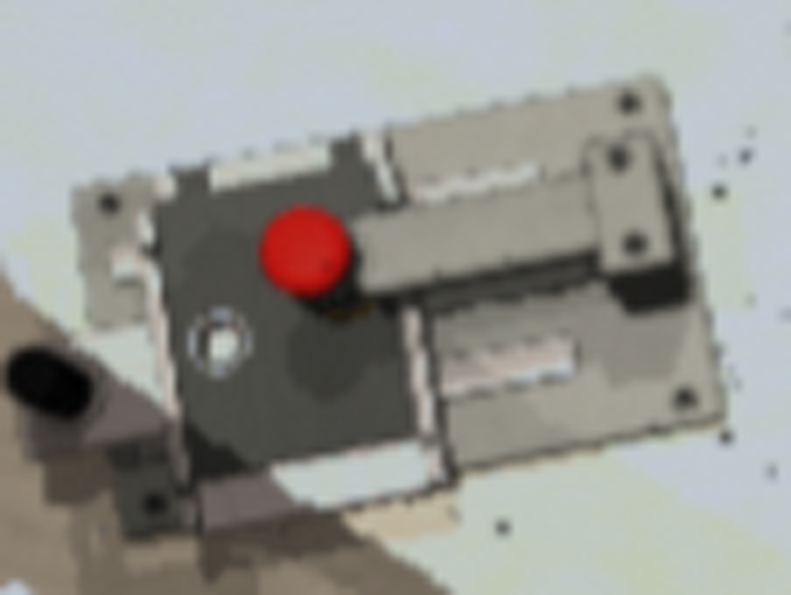

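View pics/wrist14.png

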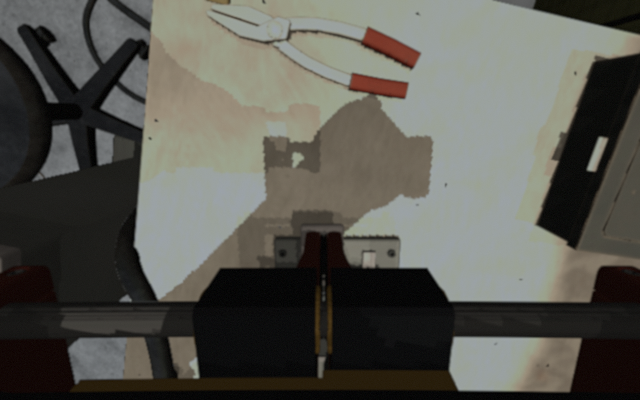

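>>> drive_tool([
  [[0,0,0],[1,-3.3,0],0],
  [[0,0,0],[1,-3.3,0],0],
  [[0,0,0],[1,-3.3,0],0],
  [[0,0,0],[1,-3.2,0],0],
  [[0,0,0],[1.1,-3.2,0],0],
])

```text
time: 23.8
ee_pos: [539.8, 163.0, 188.5]
eef_rot: [0.0, 0.994, 0.109, -0.0]
contact_force: [0.7, 0.3, -1.1]
finger_gap: 0.003
```

>>> drive_tool([
  [[0,0,0],[0,0,-2],0],
  [[0,0,0],[0,0,-2],0],
  [[0,0,0],[0,0,-1],0],
  [[0,0,0],[0,0,0],0],
  [[0,0,0],[0,0,0],0],
])

```text
time: 24.3
ee_pos: [539.6, 166.0, 139.1]
eef_rot: [-0.0, 0.994, 0.11, 0.0]
contact_force: [0.1, -0.3, -1.0]
finger_gap: 0.001
```

>>> drive_tool([
  [[0,0,0],[0,-0.1,-0.8],0],
  [[0,0,0],[0,0,-0.6],0],
  [[0,0,0],[0,0,-0.4],0],
  [[0,0,0],[0,0,0],0],
])

```text
time: 24.7
ee_pos: [539.5, 165.0, 120.5]
eef_rot: [0.0, 0.994, 0.11, 0.0]
contact_force: [-0.7, -0.6, 4.7]
finger_gap: 0.006
```

>>> drive_tool([
  [[0,0,0],[0,0,-0.3],0],
  [[0,0,0],[0,0,-0.3],0],
  [[0,0,0],[0,0,-0.3],0],
  [[0,0,0],[0,0,0],0],
])

```text
time: 25.1
ee_pos: [539.8, 165.2, 112.8]
eef_rot: [0.0, 0.994, 0.11, 0.001]
contact_force: [-2.9, -1.7, 10.0]
finger_gap: 0.001
```

>>> drive_tool([
  [[0,0,0],[0,0,-0.2],0],
  [[0,0,0],[0,0,0],0],
  [[0,0,0],[0,0,0],0],
])

```text
time: 25.4
ee_pos: [540.2, 165.4, 112.2]
eef_rot: [0.0, 0.994, 0.11, 0.001]
contact_force: [-5.3, -2.9, 21.2]
finger_gap: 0.008
```

Hard stop reached (112.2 mm, 21 N), the same as at the first hole. Now I release the cap, back off and check.

>>> drive_tool([
  [[0,0,0],[0,0,0.6],0],
  [[0,0,0],[0,0,1.0],0],
  [[0,0,0],[0,0,3],0],
  [[0,0,0],[0,0,4],0],
])

```text
time: 25.8
ee_pos: [538.2, 164.5, 195.2]
eef_rot: [0.0, 0.994, 0.11, -0.002]
contact_force: [1.1, 0.2, 0.5]
finger_gap: 0.007
```

>>> drive_tool([
  [[0,0,0],[-1,4,0.5],0],
  [[0,0,0],[-1,4,0.5],0],
  [[0,0,0],[-1,4,0],0],
  [[0,0,0],[-1,4,0],0],
  [[0,0,0],[0,0,0],0],
])

```text
time: 26.3
ee_pos: [495.8, 331.7, 206.3]
eef_rot: [-0.002, 0.993, 0.114, -0.0]
contact_force: [-0.2, 0.7, -0.4]
finger_gap: 0.003
```

>>> drive_tool([
  [[0,0,0],[0,0,0],0],
  [[0,0,0],[0,0,0],0],
])

```text
time: 26.5
ee_pos: [499.9, 323.7, 205.4]
eef_rot: [0.001, 0.994, 0.109, -0.0]
contact_force: [-0.1, -0.5, -0.1]
finger_gap: 0.008
```

```bash
python3 cap.py; python3 - <<'E'
from h import *
import glob
p=cv2.imread(sorted(glob.glob("pics/topcap*"))[-1]); cv2.imwrite("pics/top15.png",p); cv2.imwrite("pics/top15z.png",cv2.resize(p[155:240,190:303],None,fx=7,fy=7,interpolation=cv2.INTER_CUBIC))
E
```

```text
0 75 4.6853027
6 75 0.043762207
26.55 [500.18312266 323.295079   205.418903  ] [ 0.07893134 -0.74330187 -0.07504271]
```

View pics/top15z.png

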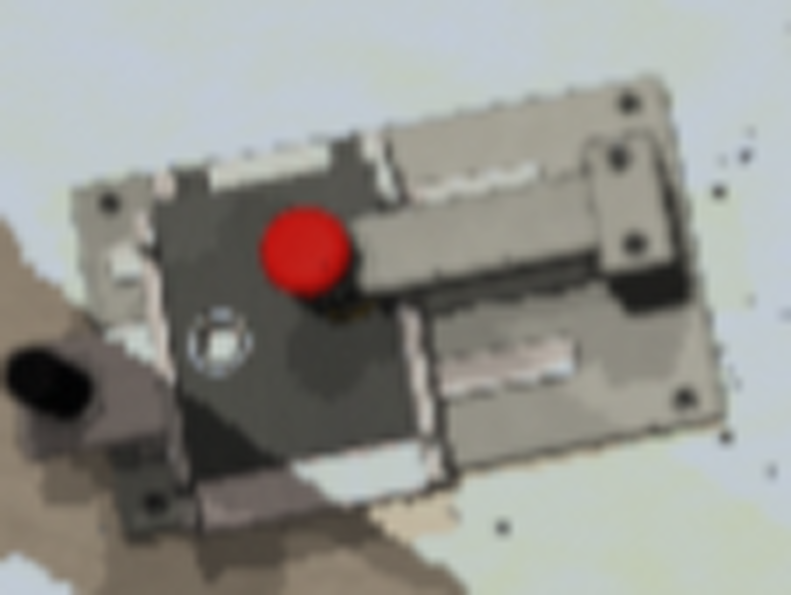

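View pics/top15.png

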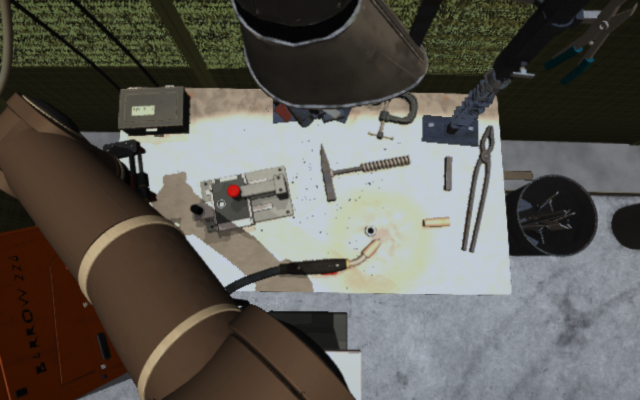

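The cap is back at its released, ball-seated height and the loose parts are where they were. The arm is clear of everything.

```bash
python3 -c "
from rig import arm
print(arm.sign_off())"
```

```text
the job is handed in; nothing more can be done
None
```

I coined the white-ringed hole, then the yellow-ringed one, and left the ball resting in the yellow hole with the cap released. I handed the job in at about 26.6 s of the 69 s allowed.

**White hole:** I slid the carriage by the post until it held like a detent. The cap had dropped about 4.2 mm and the ring was round the ball. I then pressed the cap to its hard stop, at about 22.5 N and 8 mm of travel.

**Yellow hole:** I moved the carriage by the drawing's offset between the holes. The cap dropped about 4 to 4.7 mm, and I pressed it to the same stop height, at about 21 N.

**Last checks:**
- The cap stands 4.7 mm below its height on the flat, and within 0.05 mm of its height when the ball was first seated and the cap released. So the ball is in the hole and the cap is up.
- In the last top view the nuts, bars and nozzle are where they were at the start. The arm touches nothing.

**What disagreed:**
- Getting out of the white hole took far more than the stated 8 to 12 N. A steady pull of about 30 N did not free it, and the first grip slipped along the post by about 11 mm. I gripped again at 60 N and rocked the carriage sideways under load, at up to about 39 N at the wrist, and it came free.
- The side and top cameras differed by about 6 mm on where the cap is. I used the top view, and both presses landed well on the cap.
- I identified the final hole by the carriage position and the drop. The yellow ring itself was almost entirely hidden by the punch arm.

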